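Set up a bracket on parallels under a strap clamp for drilling

ROBOT

A 6-joint arm with a two-finger parallel gripper is mounted at the origin on the work surface; the furniture and walls round the work are solid. World frame = base frame: x ahead of the robot, y to its left, z up, the work surface at z = 0. Lengths are in mm, angles in degrees, forces in N, time in s.
With the tool pointing down it reaches from about 300 to 850 mm from the base axis. Payload 4.2 kg.
Tool frame: the origin (TCP) lies at the very end of the fingers, on their centre line; the grasp point (between the pads) lies manip.grasp_offset behind it (manip.grasp_offset is the distance from the TCP to the grasp point, in mm); z points along the fingers, y is the line along which they close (so a half turn about z gives the same grasp; the last joint's range is limited). The gripper opens to 91 mm and grips with 3 to 60 N. Pads are 32 mm wide; open, the fingers measure 118 mm over their backs; the gripper's body (76 mm by 178 mm) begins 60 mm behind the grasp point.
Start: joints at [-76.776, 18.312, 89.639, -0, 72.044, -1.146], TCP at [142.706, -557.03, 174.376] pointing down, gripper open.
Joint ranges: [-177.97, 177.97], [-48.28, 115.42], [12.27, 149.76], [-77.06, 257.06], [2.81, 150.46], [-146.56, 146.56]. Speed limits (degrees/s): [147.25, 147.25, 180, 180, 180, 180].

INTERFACE

Orientations are given as a 3x3 rotation matrix whose columns are the frame's x, y, z axes.
In Python, from station import manip gives the robot as it stands. The module is installed in compiled form; this text tells all that it offers.
- The arm moves only by the tool play_rows, never from a script. Its argument "series" is a list of rows, each an object with "delta_rot": the turn, a rotation vector about the tool's x, y, z in degrees, a list of three; "offset": the shift along the tool's x, y, z in cm, a list of three; "fingers": the finger opening in cm, from 0 to 9.12. In form: [{"delta_rot": [rx, ry, rz], "offset": [dx, dy, dz], "fingers": fingers}, ...]. A call has 1 to 12 rows; each row is the pose to reach, as a shift and turn from the pose commanded when the call began, along the tool's axes at that moment; what a row does not reach only later rows make up. A row lasts 1/12 s, in which the tool goes at most 41.7 mm and 7.16 degrees, less where a joint would pass 70% of its speed; a pose out of reach is approached as far as the arm can. A call with a gripper value outside its range is refused whole. The fingers move at their own pace and stop on an object; "squeeze" is the grip in N (left out, the last holds). Time passes only in rows, so rows that repeat a pose let the fingers close. It gives the time, the measured TCP pose, the force, the opening and the grip force at its end, in the units of the state.
- manip.state(): the state, without advancing time (a new reading comes with each control period).
- manip.get_image(name): name is "scene" or "side" or "wrist"; returns the picture (420x560x3 uint8, red, green, blue); there is no depth.
- manip.calibration(name): a dict with "camera_matrix" (3x3 intrinsics, pixels), "cam_to_world" (4x4, takes a point from camera to world coordinates); the wrist camera has in their place "T_tool_cam" (4x4, takes a point from camera to tool coordinates, whose origin is the TCP and whose axes are the flange's). Camera axes: x right, y up, looking along -z (the intrinsics and any distortion apply to the point x, -y, -z); pixel columns grow to the right and rows downward; lengths in mm; the calibration is good to about 2 mm. A picture is of the moment at which its call begins: read the wrist's pose just before it. calibration takes no time and is no camera call.
- manip.close_job(): hands the job in; it is judged then, once.
The state is a dict: "clock": time; "qpos": joint angles; "qd": joint speeds; "joint_efforts": joint torques, N m; "eef_pos": TCP position; "eef_rot": TCP orientation; "wrist_force": force on the tool from outside, world axes, zero at the start; "moment": the same for the moment, N m; "finger_gap": finger opening in mm; "gripper_force": force on a finger pad.
Only numpy, scipy, OpenCV 4.12 (cv2) and the standard library are available. Lean on these libraries where they do the work, as an engineer would, in place of code of your own. Each camera call takes 0.05 s, during which the arm holds its last target. There are 200 camera calls.

TASK

Set the aluminium bracket up for drilling on the dark clamping plate: lay the two parallels flat and square across the plate, one on each side of the drill clearance hole and clear of it, lay the bracket along the plate across both parallels with its centre bore over that hole, and stand behind the stud (on the side away from the hole) the one packing block that is as high as parallel and bracket together. Then drop the slotted strap clamp over the stud so that it lies level and in line with the plate, one end on the block and the other on the end of the bracket. Leave the other two blocks where they are.

Things in the scene. Friction and masses are not known exactly. Their poses are not given: they have to be found in the camera images.
- plate_hole (a point): drill clearance hole, 30 mm across, in the fixed dark clamping plate (150 x 250 mm, 22 mm thick, top at z = 0.022); point: centre of the hole at the plate's top face. y along the plate's long side from the hole towards the stud, x across the plate, z up. The plate reaches 75 mm from the hole to -y, 175 mm to +y, and 75 mm to each side in x
- stud (a point): threaded 10 mm stud with a taper at its top, standing upright in the plate's T-slot 95 mm from the hole along the plate's y; it rises 53 mm above the plate's top face, with a 17 mm hexagon nut (on a 25 mm washer) round its foot up to 10 mm; the T-slot is 14 mm wide and runs along y under it; point: the stud's axis at the plate's top face, axes as for the hole
- parallel_a_centre (a point): ground steel parallel bar (one of two alike), 22 mm wide, 125 mm long, 10 mm thick, lying flat; point: its centre, 5 mm above its underside; y along its length, z up
- parallel_b_centre (a point): ground steel parallel bar (one of two alike), 22 mm wide, 125 mm long, 10 mm thick, lying flat; point: its centre, 5 mm above its underside; y along its length, z up
- bracket_centre (a point): aluminium bracket to be drilled: plate 54 mm wide, 94 mm long, 20 mm thick with a 14 mm bore in its middle inside a low boss (27 mm across, 4 mm high) on top and a 9 mm hole near each end, boss up; point: its centre, 10 mm above its underside; y along its length, z up; either way round will do
- strap_centre (a point): dark steel strap clamp lying flat: 34 mm wide, 140 mm long, 10 mm thick, with a slot 16 mm wide and 72 mm long on its middle line (the slot's centre is within 1 mm of the point) and a slightly narrowed nose at -y; point: its centre, 5 mm above its underside; y along its length, z up; either way round will do; it may be gripped across its width at the slot
- block_low_centre (a point): plain ground-steel packing block, 34 x 34 mm on plan and 18 mm high, a small dark hole in its top; the lowest of the three such blocks; point: its centre, 9 mm above its underside; z up, x and y along its sides
- block_mid_centre (a point): plain ground-steel packing block, 34 x 34 mm on plan and 30 mm high, a small dark hole in its top; the middle one of the three such blocks; point: its centre, 15 mm above its underside; z up, x and y along its sides
- block_tall_centre (a point): plain ground-steel packing block, 34 x 34 mm on plan and 46 mm high, a small dark hole in its top; the tallest of the three such blocks; point: its centre, 23 mm above its underside; z up, x and y along its sides
Not all that is in view belongs to the job. Leave any pink or yellow look-alike of the part that bears block_mid_centre alone.

How it is judged (in metres and radians):
At the end, for the whole second after the job is handed in: Parallels flat and square (0.2 rad), middle lines 24 mm or more either side of the hole; bracket level on both, bore within 10 mm of the hole; 30 mm block 28 to 67 mm behind the stud, 15 mm of its line; strap over stud (centre within 22 mm), level to 0.05 rad, on block and bracket; all at rest (((y of parallel_a_centre in the frame of plate_hole below -0.024 m and y of parallel_b_centre in the frame of plate_hole above 0.024 m) or (y of parallel_b_centre in the frame of plate_hole below -0.024 m and y of parallel_a_centre in the frame of plate_hole above 0.024 m)) and x of parallel_a_centre in the frame of plate_hole between -0.025 and 0.025 m and z of parallel_a_centre in the frame of plate_hole between 0.003 and 0.007 m and angle between the y axis of each of parallel_a_centre, parallel_b_centre and the x axis of plate_hole, either way round below 0.2 rad and contact force between bracket and parallel_a above 0.1 N and x of parallel_b_centre in the frame of plate_hole between -0.025 and 0.025 m and z of parallel_b_centre in the frame of plate_hole between 0.003 and 0.007 m and contact force between bracket and parallel_b above 0.1 N and horizontal distance between bracket_centre and plate_hole below 0.01 m and angle between the y axis of bracket_centre and the y axis of plate_hole, either way round below 0.15 rad and angle between each of bracket_centre, block_mid_centre, strap_centre's own z axis and vertical below 0.05 rad and z of bracket_centre in the frame of plate_hole between 0.017 and 0.023 m and x of block_mid_centre in the frame of stud between -0.015 and 0.015 m and y of block_mid_centre in the frame of stud between 0.028 and 0.067 m and z of block_mid_centre in the frame of stud between 0.012 and 0.018 m and x of strap_centre in the frame of stud between -0.01 and 0.01 m and y of strap_centre in the frame of stud between -0.022 and 0.022 m and z of strap_centre in the frame of stud between 0.032 and 0.038 m and angle between the y axis of strap_centre and the y axis of plate_hole, either way round below 0.2 rad and contact force between strap and block_mid above 0.1 N and contact force between strap and bracket above 0.1 N and linear speed of each of parallel_a, parallel_b, bracket, block_mid, strap below 0.02 m/s); the robot touches nothing.
It fails at once if the lowest block was moved more than 30 mm (distance of block_low_centre from where it was at the start of the episode above 0.03 m).
It fails at once if the tallest block was moved more than 30 mm (distance of block_tall_centre from where it was at the start of the episode above 0.03 m).
It also fails if it takes over 122 s, if anything falls off the work surface, if the arm or the gripper's body presses on something with over 40 N, if the wrist force passes 120 N, or if a joint passes its speed limit or range.

## Working session

There is one attempt and no reset: what is moved stays moved. The work goes in short steps, Python scripts to look and compute and a tool call to move; the robot and the scene stay as the last step left them, time stands still between calls to the robot, and variables do not carry over. Pictures are saved under pics/ and viewed, at most 14 in all, crops included, and the job is handed in when it is done.

Besides the shell and the picture viewer there is one more tool, called after ">>>" as a command line: name --argument value ..., lists and objects as JSON in quotes. play_rows: Moves the arm, as the interface text tells. Its arguments: {"type":"object","properties":{"series":{"type":"array"},"squeeze":{"type":"number"}},"required":["series"]}

```bash
mkdir -p pics; python3 - <<'E'
from station import manip
import cv2,numpy as np
np.set_printoptions(precision=3,suppress=True)
s=manip.state();print(s['clock'],s['eef_pos'],s['eef_rot'],manip.grasp_offset)
for n in('scene','side','wrist'):
    im=manip.get_image(n);cv2.imwrite(f'pics/{n}0.png',im[:,:,::-1]);print(n,manip.calibration(n))
E
```

```text
0.0 [ 142.564 -556.442  173.491] [[ 0.969  0.248 -0.   ]
 [ 0.248 -0.969  0.002]
 [ 0.    -0.002 -1.   ]] 18.8
scene {'camera_matrix': array([[452.459,   0.   , 281.306],
       [  0.   , 452.459, 204.955],
       [  0.   ,   0.   ,   1.   ]]), 'cam_to_world': array([[  -0.489,    0.56 ,   -0.668, -313.786],
       [  -0.872,   -0.301,    0.386,  449.064],
       [   0.015,    0.772,    0.636,  838.805],
       [   0.   ,    0.   ,    0.   ,    1.   ]])}
side {'camera_matrix': array([[409.502,   0.   , 283.798],
       [  0.   , 409.502, 205.794],
       [  0.   ,   0.   ,   1.   ]]), 'cam_to_world': array([[   0.656,   -0.567,    0.499, 1104.411],
       [   0.755,    0.498,   -0.427, -528.468],
       [  -0.007,    0.656,    0.754,  993.603],
       [   0.   ,    0.   ,    0.   ,    1.   ]])}
wrist {'camera_matrix': array([[349.753,   0.   , 285.435],
       [  0.   , 349.753, 212.165],
       [  0.   ,   0.   ,   1.   ]]), 'T_tool_cam': array([[  -0.001,    0.958,    0.288,   79.926],
       [   1.   ,    0.   ,    0.001,   -1.892],
       [   0.   ,    0.288,   -0.958, -209.9  ],
       [   0.   ,    0.   ,    0.   ,    1.   ]])}
```

View pics/scene0.png

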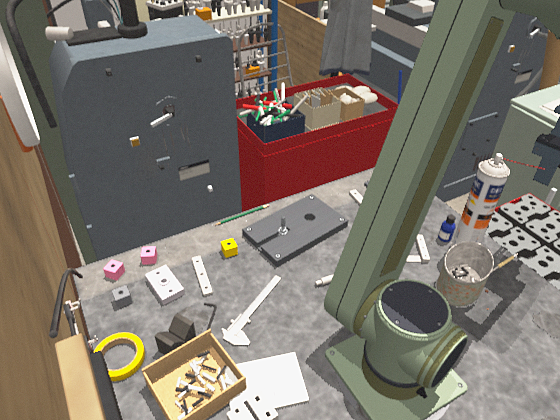

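View pics/side0.png

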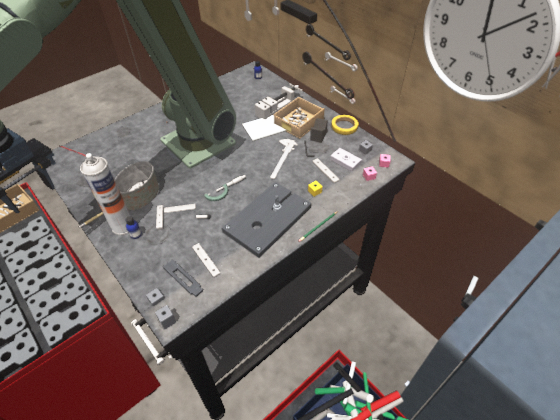

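The scene view shows the plate at (295,228), bracket (165,284), one parallel (202,275), a grey block (121,295), pink blocks (115,269) and (149,254), and a yellow one (229,247). The side view shows the hole at (257,226), stud (277,203), strap (183,278), second parallel (205,260), and grey blocks at (155,296), (165,316) and (366,147).

```bash
cat > h.py <<'E'
from station import manip
import cv2,numpy as np
np.set_printoptions(precision=1,suppress=True)
def cam(n,s=None):
    c=manip.calibration(n);K=c['camera_matrix']
    if n=='wrist':
        s=s or manip.state();T=np.eye(4);T[:3,:3]=s['eef_rot'];T[:3,3]=s['eef_pos'];return K,T@c['T_tool_cam']
    return K,c['cam_to_world']
def ray(K,T,px,z):
    px=np.atleast_2d(np.asarray(px,float));d=np.c_[(px[:,0]-K[0,2])/K[0,0],-(px[:,1]-K[1,2])/K[1,1],-np.ones(len(px))]@T[:3,:3].T
    o=T[:3,3];return o+d*((z-o[2])/d[:,2])[:,None]
def proj(K,T,P):
    p=(np.atleast_2d(P)-T[:3,3])@T[:3,:3];return np.c_[K[0,2]-K[0,0]*p[:,0]/p[:,2],K[1,2]+K[1,1]*p[:,1]/p[:,2]]
E
python3 - <<'E'
from h import *
K,T=cam('side')
for n,p,z in[('hole',(257,226),22),('stud',(277,208),22),('strap',(183,278),10),('parB',(205,260),10),('b1',(155,296),30),('b2',(165,316),30),('b3',(366,147),30),('parA',(325,170),10),('brk',(346,157),20)]:print(n,ray(K,T,p,z))
im=cv2.imread('pics/side0.png')
a=cv2.resize(im[240:340,120:253],(532,400),interpolation=cv2.INTER_CUBIC);b=cv2.resize(im[130:190,335:400],(260,240),interpolation=cv2.INTER_CUBIC)
o=np.zeros((400,800,3),np.uint8);o[:,:532]=a;o[:240,536:796]=b;cv2.imwrite('pics/c0.png',o)
E
```

```text
hole [[469.8 -92.6  22. ]]
stud [[455.   -0.8  22. ]]
strap [[ 470. -355.   10.]]
parB [[ 460.6 -276.    10. ]]
b1 [[ 481.2 -442.9   30. ]]
b2 [[ 548.1 -452.    30. ]]
b3 [[451.2 418.1  30. ]]
parA [[424.6 241.6  10. ]]
brk [[433.6 335.2  20. ]]
```

View pics/wrist0.png

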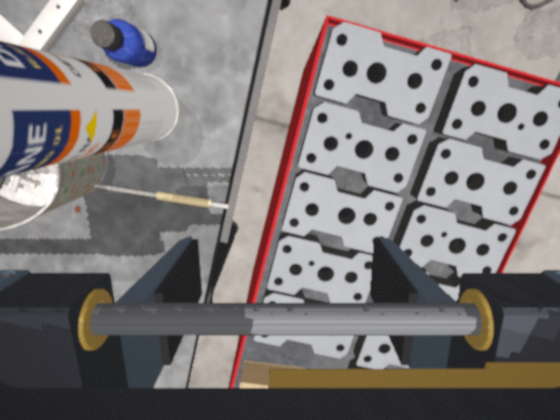

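View pics/c0.png

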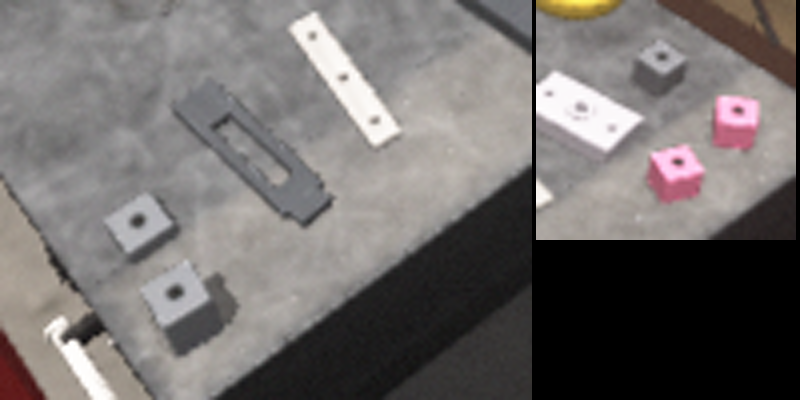

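Blocks to tell apart, by side-view pixel:
- Grey (155,296): lowest.
- Grey (165,316): tallest.
- Grey (366,147): medium height. This is the 30 mm block.
- Pink (370,173) and (385,160), yellow (315,187): look-alikes, left alone.

The crop bears this out. I'll lift and go over the plate to look.

>>> play_rows --series '[{"delta_rot":[0,0,0],"offset":[0,0,-18],"fingers":9},{"delta_rot":[0,0,0],"offset":[0,0,-18],"fingers":9},{"delta_rot":[0,0,0],"offset":[0,0,-18],"fingers":9},{"delta_rot":[0,0,0],"offset":[0,0,-18],"fingers":9},{"delta_rot":[0,0,0],"offset":[0,0,-18],"fingers":9},{"delta_rot":[0,0,0],"offset":[35,-33,-18],"fingers":9},{"delta_rot":[0,0,0],"offset":[35,-33,-18],"fingers":9},{"delta_rot":[0,0,0],"offset":[35,-33,-18],"fingers":9},{"delta_rot":[0,0,0],"offset":[35,-33,-18],"fingers":9},{"delta_rot":[0,0,0],"offset":[35,-33,-18],"fingers":9},{"delta_rot":[0,0,0],"offset":[35,-33,-18],"fingers":9},{"delta_rot":[0,0,0],"offset":[35,-33,-18],"fingers":9}]'

```text
clock: 1.15
eef_pos: [299.0, -308.6, 354.2]
eef_rot: [[0.969, 0.248, 0.0], [0.248, -0.969, 0.0], [0.0, -0.0, -1.0]]
wrist_force: [1.2, -0.9, 0.1]
finger_gap: 89.9
gripper_force: 0.0
```

>>> play_rows --series '[{"delta_rot":[0,0,0],"offset":[15,-14,0],"fingers":9},{"delta_rot":[0,0,0],"offset":[15,-14,0],"fingers":9},{"delta_rot":[0,0,0],"offset":[15,-14,0],"fingers":9},{"delta_rot":[0,0,0],"offset":[15,-14,0],"fingers":9},{"delta_rot":[0,0,0],"offset":[15,-14,0],"fingers":9},{"delta_rot":[0,0,0],"offset":[15,-14,0],"fingers":9},{"delta_rot":[0,0,0],"offset":[15,-14,0],"fingers":9}]'

```text
clock: 1.73
eef_pos: [409.7, -136.1, 353.9]
eef_rot: [[0.968, 0.253, -0.001], [0.253, -0.968, -0.0], [-0.001, -0.0, -1.0]]
wrist_force: [0.4, -0.0, 0.3]
finger_gap: 89.8
gripper_force: 0.0
```

```bash
python3 - <<'E'
from h import *
s=manip.state();print(s['clock'],s['eef_pos'],s['eef_rot'])
im=manip.get_image('wrist');np.savez('w1.npz',p=s['eef_pos'],r=s['eef_rot'],im=im);cv2.imwrite('pics/w1.png',im[:,:,::-1])
E
```

```text
1.7333 [ 409.7 -136.1  353.9] [[ 1.   0.3 -0. ]
 [ 0.3 -1.  -0. ]
 [-0.  -0.  -1. ]]
```

View pics/w1.png

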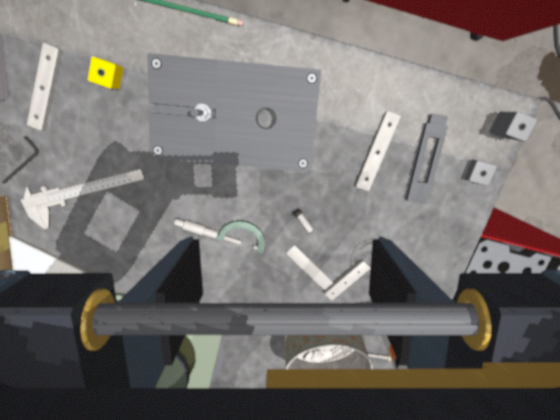

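The wrist view shows the hole at (265,118), stud (203,112), plate screws (156,64), (312,77), (302,163) and (158,150). Parallel B is at (379,150), parallel A at (43,86), the strap at (428,158), low block (482,172) and tall block (515,125).

```bash
cat >> h.py <<'E'
def blob(im,roi,f,amin=30):
    x0,y0,x1,y1=roi;m=np.zeros(im.shape[:2],np.uint8);m[y0:y1,x0:x1]=f(im[y0:y1,x0:x1].astype(int))*255
    c,_=cv2.findContours(m,cv2.RETR_EXTERNAL,cv2.CHAIN_APPROX_NONE)
    c=max(c,key=cv2.contourArea);return c[:,0,:],cv2.contourArea(c)
def rect(c,K,T,z):
    P=ray(K,T,c,z)[:,:2];(cx,cy),wh,a=cv2.minAreaRect(P.astype(np.float32))
    w,h=wh
    if w<h:a+=90;w,h=h,w
    return np.array([cx,cy]),w,h,a%180   # centre, long, short, long-axis angle
E
python3 - <<'E'
from h import *
d=np.load('w1.npz');im=d['im'];K,T=cam('wrist',dict(eef_rot=d['r'],eef_pos=d['p']))
br=lambda t:lambda q:q.min(2)>t
sc=[]
for x,y in[(156,64),(312,77),(302,163),(158,150)]:
    c,a=blob(im,(x-9,y-9,x+9,y+9),br(150));p=c.mean(0);sc.append(ray(K,T,p,22)[0]);print('screw',p,a,sc[-1])
print('edges',[np.linalg.norm(sc[i]-sc[i-1]) for i in range(4)],'centre',np.mean(sc,0))
u=(sc[0]+sc[3]-sc[1]-sc[2])[:2];print('yangle',np.degrees(np.arctan2(u[1],u[0])))
c,a=blob(im,(248,100,283,136),lambda q:q.max(2)<62);print('hole',rect(c,K,T,22),a)
for n,r in[('parB',(350,105,405,195)),('parA',(20,38,64,135))]:
    c,a=blob(im,r,br(170));print(n,a,rect(c,K,T,10))
c,a=blob(im,(402,108,450,207),lambda q:q.max(2)<105);print('strap',a,rect(c,K,T,10))
print(np.percentile(im[60:160,160:300].max(2),[1,5,50,90]), im[158,428],im[128,436],im[150,455],im[118,265])
E
```

```text
screw [155.9  63. ] 54.0 [497.9  81.1  22. ]
screw [311.2  77.6] 59.5 [ 535.1 -139.7   22. ]
screw [302.5 163. ] 48.0 [ 412.4 -160.5   22. ]
screw [157.5 149.9] 42.0 [375.7  60.4  22. ]
edges [np.float64(123.92230351337072), np.float64(223.90535907317852), np.float64(124.46076027750252), np.float64(223.92919502184895)] centre [455.3 -39.7  22. ]
yangle 99.49855015508412Traceback (most recent call last):
  File "<stdin>", line 9, in <module>
  File "h.py", line 17, in blob
    c=max(c,key=cv2.contourArea);return c[:,0,:],cv2.contourArea(c)
ValueError: max() iterable argument is empty
```

```bash
python3 - <<'E'
from h import *
d=np.load('w1.npz');im=d['im'];K,T=cam('wrist',dict(eef_rot=d['r'],eef_pos=d['p']))
br=lambda t:lambda q:q.min(2)>t
print(np.percentile(im[60:160,160:300].max(2),[1,5,50,90]), im[158,428],im[128,436],im[150,455],im[118,265])
print('hole px exp',proj(K,T,[463.55,-89,22]))
for n,r in[('parB',(350,105,405,195)),('parA',(20,38,64,135))]:
    c,a=blob(im,r,br(165));print(n,a,rect(c,K,T,10))
c,a=blob(im,(402,108,450,207),lambda q:q.max(2)<112);print('strap',a,rect(c,K,T,10))
E
```

```text
[ 95. 123. 144. 150.] [143 141 141] [145 147 150] [182 178 173] [150 150 150]
hole px exp [[265.5 118. ]]
parB 2305.5 (array([ 464.2, -268.4]), 134.91311645507812, 82.83345031738281, 20.19267463684082)
parA 1318.0 (array([421.4, 245.7]), 126.2339859008789, 24.003454208374023, 171.94107055664062)
strap 230.5 (array([ 463.3, -332.8]), 134.94540405273438, 9.056689262390137, 4.614209175109863)
```

```bash
python3 - <<'E'
from h import *
d=np.load('w1.npz');im=d['im'];K,T=cam('wrist',dict(eef_rot=d['r'],eef_pos=d['p']))
for t in(195,210,225):
    c,a=blob(im,(350,105,405,195),lambda q:q.min(2)>t);print('parB',t,a,rect(c,K,T,10))
for t in (150,155,160):
    c,a=blob(im,(402,108,450,207),lambda q:q.max(2)<t);print('strap',t,a,rect(c,K,T,10))
E
```

```text
parB 195 1022.0 (array([ 458.3, -271.2]), 124.35801696777344, 22.325254440307617, 175.32992553710938)
parB 210 865.5 (array([ 458.7, -271.3]), 120.94471740722656, 21.117334365844727, 175.67825317382812)
parB 225 674.0 (array([ 463.5, -271. ]), 108.70382690429688, 19.044902801513672, 175.0436553955078)
strap 150 2099.0 (array([ 460.4, -346.8]), 146.67112731933594, 68.03543853759766, 20.09903335571289)
strap 155 2722.0 (array([ 461. , -350.9]), 148.39100646972656, 76.00521850585938, 20.099014282226562)
strap 160 3074.5 (array([ 460.4, -351.6]), 149.96270751953125, 76.91763305664062, 20.099014282226562)
```

>>> play_rows --series '[{"delta_rot":[0,0,7],"offset":[1.3,14.3,20],"fingers":6},{"delta_rot":[0,0,14],"offset":[1.3,14.3,20],"fingers":6},{"delta_rot":[0,0,19.4],"offset":[1.3,14.3,20],"fingers":6},{"delta_rot":[0,0,19.4],"offset":[1.3,14.3,20],"fingers":6},{"delta_rot":[0,0,19.4],"offset":[1.3,14.3,20],"fingers":6},{"delta_rot":[0,0,19.4],"offset":[1.3,14.3,20],"fingers":6},{"delta_rot":[0,0,19.4],"offset":[1.3,14.3,24],"fingers":6},{"delta_rot":[0,0,19.4],"offset":[1.3,14.3,28],"fingers":6},{"delta_rot":[0,0,19.4],"offset":[1.3,14.3,31],"fingers":6},{"delta_rot":[0,0,19.4],"offset":[1.3,14.3,33.5],"fingers":6},{"delta_rot":[0,0,19.4],"offset":[1.3,14.3,34.9],"fingers":6},{"delta_rot":[0,0,19.4],"offset":[1.3,14.3,34.9],"fingers":6}]'

```text
clock: 2.78
eef_pos: [453.5, -273.2, 2.1]
eef_rot: [[0.996, -0.091, -0.007], [-0.091, -0.996, 0.004], [-0.007, -0.003, -1.0]]
wrist_force: [-0.7, 0.9, 0.9]
finger_gap: 60.0
gripper_force: 0.0
```

>>> play_rows --series '[{"delta_rot":[0,0,0],"offset":[0,0,0],"fingers":1},{"delta_rot":[0,0,0],"offset":[0,0,0],"fingers":1},{"delta_rot":[0,0,0],"offset":[0,0,0],"fingers":1},{"delta_rot":[0,0,0],"offset":[0,0,0],"fingers":1},{"delta_rot":[0,0,0],"offset":[0,0,0],"fingers":1},{"delta_rot":[0,0,0],"offset":[0,0,0],"fingers":1}]' --squeeze 30

```text
clock: 3.28
eef_pos: [457.6, -273.2, 6.1]
eef_rot: [[0.996, -0.088, 0.001], [-0.088, -0.996, -0.001], [0.001, 0.001, -1.0]]
wrist_force: [-1.1, -0.4, 0.6]
finger_gap: 22.8
gripper_force: 0.0
```

>>> play_rows --series '[{"delta_rot":[0,0,0],"offset":[0,0,0.3],"fingers":3.2},{"delta_rot":[0,0,0],"offset":[0,0,0.3],"fingers":3.2},{"delta_rot":[0,0,0],"offset":[0,0,0.3],"fingers":3.2},{"delta_rot":[0,0,0],"offset":[0,0,0.3],"fingers":1},{"delta_rot":[0,0,0],"offset":[0,0,0.3],"fingers":1},{"delta_rot":[0,0,0],"offset":[0,0,0.3],"fingers":1},{"delta_rot":[0,0,0],"offset":[0,0,0.3],"fingers":1},{"delta_rot":[0,0,0],"offset":[0,0,0.3],"fingers":1}]'

```text
clock: 3.95
eef_pos: [457.3, -273.0, 2.4]
eef_rot: [[0.996, -0.088, 0.0], [-0.088, -0.996, -0.0], [0.0, 0.0, -1.0]]
wrist_force: [-0.0, 0.8, -0.6]
finger_gap: 10.1
gripper_force: 0.0
```

```bash
python3 - <<'E'
from h import *
s=manip.state();print(s['clock'],s['eef_pos'],s['finger_gap'],s['gripper_force'])
im=manip.get_image('wrist');im2=manip.get_image('side');np.savez('w2.npz',p=s['eef_pos'],r=s['eef_rot'],im=im)
o=np.zeros((420,800,3),np.uint8);o[:,:480]=im[:,40:520];o[:320,480:]=cv2.resize(im2[210:310,150:250],(320,320));cv2.imwrite('pics/w2.png',o[:,:,::-1])
E
```

```text
3.95 [ 457.3 -273.     2.4] 10.051811219217392 0.0
```

View pics/w2.png

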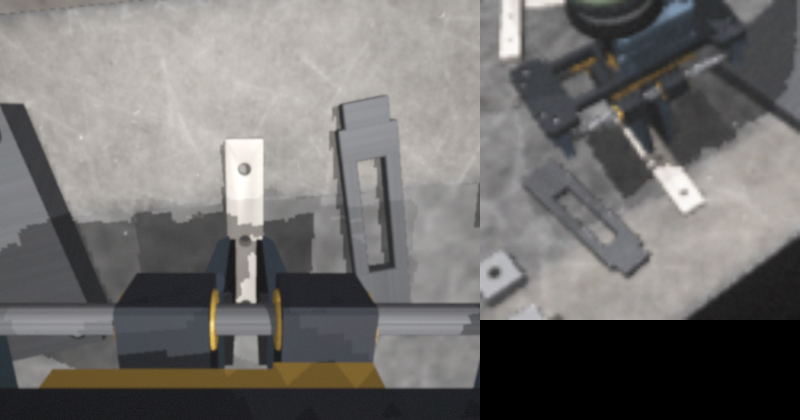

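```bash
python3 - <<'E'
from h import *
d=np.load('w2.npz');im=d['im'];K,T=cam('wrist',dict(eef_rot=d['r'],eef_pos=d['p']))
print('tcp',proj(K,T,d['p']),'pads at gap10',proj(K,T,[d['p']+5*d['r'][:,1],d['p']-5*d['r'][:,1],d['p']+11*d['r'][:,1],d['p']-11*d['r'][:,1]]))
cv2.imwrite('pics/w2c.png',cv2.resize(im[200:300,225:345],(720,600),interpolation=cv2.INTER_CUBIC)[:,:,::-1])
E
```

```text
tcp [[287.5 236.6]] pads at gap10 [[295.3 236.6]
 [279.7 236.6]
 [304.7 236.6]
 [270.3 236.6]]
```

View pics/w2c.png

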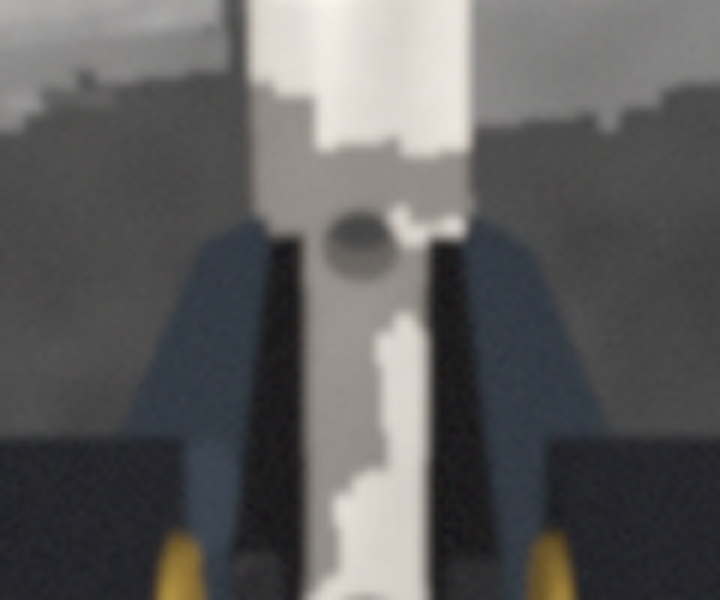

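The crop shows the bar's middle hole right at the fingertips. The blue tips straddle the bar and the dark pads sit higher, so I'll close fully and read the force.

>>> play_rows --series '[{"delta_rot":[0,0,0],"offset":[0,0,0],"fingers":0},{"delta_rot":[0,0,0],"offset":[0,0,0],"fingers":0},{"delta_rot":[0,0,0],"offset":[0,0,0],"fingers":0},{"delta_rot":[0,0,0],"offset":[0,0,0],"fingers":0}]' --squeeze 30

```text
clock: 4.38
eef_pos: [457.3, -273.0, 2.4]
eef_rot: [[0.996, -0.088, 0.0], [-0.088, -0.996, -0.0], [0.0, 0.0, -1.0]]
wrist_force: [-0.1, -0.8, 0.1]
finger_gap: 0.3
gripper_force: 0.0
```

```bash
python3 - <<'E'
from h import *
s=manip.state();print(s['clock'],s['eef_pos'],s['finger_gap'],s['gripper_force'],s['joint_efforts'],s['qpos'])
im=manip.get_image('wrist');im2=manip.get_image('side')
o=np.zeros((480,800,3),np.uint8);o[:480,:400]=cv2.resize(im[200:320,235:335],(400,480));o[:400,400:]=cv2.resize(im2[230:300,160:230],(400,400));cv2.imwrite('pics/w3.png',o[:,:,::-1])
E
```

```text
4.3833 [ 457.3 -273.     2.4] 0.2570259753271751 0.0 [  0.  -40.9 -17.3   0.   -0.1  -0. ] [-32.1  24.3 108.5  -0.   47.2  63. ]
```

View pics/w3.png

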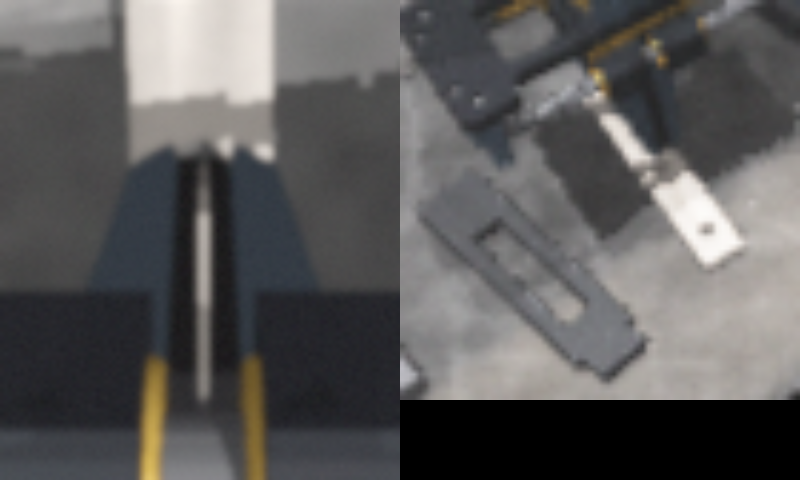

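The tips closed above the bar without touching it, so they sit higher than the reading says. I'll open and feel downward for the table in small steps.

>>> play_rows --series '[{"delta_rot":[0,0,0],"offset":[0,0,0],"fingers":4.5},{"delta_rot":[0,0,0],"offset":[0,0,0],"fingers":4.5},{"delta_rot":[0,0,0],"offset":[0,0,0],"fingers":4.5},{"delta_rot":[0,0,0],"offset":[0,0,0],"fingers":4.5},{"delta_rot":[0,0,0],"offset":[0,0,0],"fingers":4.5},{"delta_rot":[0,0,0],"offset":[0,0,0],"fingers":4.5},{"delta_rot":[0,0,0],"offset":[0,0,0.1],"fingers":4.5},{"delta_rot":[0,0,0],"offset":[0,0,0.2],"fingers":4.5},{"delta_rot":[0,0,0],"offset":[0,0,0.3],"fingers":4.5},{"delta_rot":[0,0,0],"offset":[0,0,0.4],"fingers":4.5},{"delta_rot":[0,0,0],"offset":[0,0,0.4],"fingers":4.5},{"delta_rot":[0,0,0],"offset":[0,0,0.4],"fingers":4.5}]'

```text
clock: 5.48
eef_pos: [457.2, -272.9, -1.8]
eef_rot: [[0.996, -0.088, -0.0], [-0.088, -0.996, 0.0], [-0.0, -0.0, -1.0]]
wrist_force: [-0.4, 0.4, -0.4]
finger_gap: 45.4
gripper_force: 0.0
```

>>> play_rows --series '[{"delta_rot":[0,0,0],"offset":[0,0,0.1],"fingers":4.5},{"delta_rot":[0,0,0],"offset":[0,0,0.2],"fingers":4.5},{"delta_rot":[0,0,0],"offset":[0,0,0.3],"fingers":4.5},{"delta_rot":[0,0,0],"offset":[0,0,0.4],"fingers":4.5},{"delta_rot":[0,0,0],"offset":[0,0,0.4],"fingers":4.5},{"delta_rot":[0,0,0],"offset":[0,0,0.4],"fingers":4.5}]'

```text
clock: 5.98
eef_pos: [457.2, -272.9, -5.7]
eef_rot: [[0.996, -0.088, -0.0], [-0.088, -0.996, 0.0], [-0.0, -0.0, -1.0]]
wrist_force: [0.3, -0.4, -0.1]
finger_gap: 45.2
gripper_force: 0.0
```

>>> play_rows --series '[{"delta_rot":[0,0,0],"offset":[0,0,0.1],"fingers":4.5},{"delta_rot":[0,0,0],"offset":[0,0,0.2],"fingers":4.5},{"delta_rot":[0,0,0],"offset":[0,0,0.3],"fingers":4.5},{"delta_rot":[0,0,0],"offset":[0,0,0.3],"fingers":4.5},{"delta_rot":[0,0,0],"offset":[0,0,0.3],"fingers":4.5}]'

```text
clock: 6.4
eef_pos: [457.2, -273.0, -8.7]
eef_rot: [[0.996, -0.088, -0.0], [-0.088, -0.996, 0.0], [-0.0, -0.0, -1.0]]
wrist_force: [0.0, -0.7, 0.8]
finger_gap: 44.9
gripper_force: 0.0
```

>>> play_rows --series '[{"delta_rot":[0,0,0],"offset":[0,0,0.1],"fingers":4.5},{"delta_rot":[0,0,0],"offset":[0,0,0.2],"fingers":4.5},{"delta_rot":[0,0,0],"offset":[0,0,0.3],"fingers":4.5},{"delta_rot":[0,0,0],"offset":[0,0,0.3],"fingers":4.5},{"delta_rot":[0,0,0],"offset":[0,0,0.3],"fingers":4.5}]'

```text
clock: 6.82
eef_pos: [457.2, -273.0, -11.7]
eef_rot: [[0.996, -0.088, -0.0], [-0.088, -0.996, 0.0], [-0.0, -0.0, -1.0]]
wrist_force: [-0.6, 0.9, -0.4]
finger_gap: 44.8
gripper_force: 0.0
```

>>> play_rows --series '[{"delta_rot":[0,0,0],"offset":[0,0,0.1],"fingers":4.5},{"delta_rot":[0,0,0],"offset":[0,0,0.2],"fingers":4.5},{"delta_rot":[0,0,0],"offset":[0,0,0.2],"fingers":4.5},{"delta_rot":[0,0,0],"offset":[0,0,0.2],"fingers":4.5}]'

```text
clock: 7.15
eef_pos: [457.2, -273.0, -13.7]
eef_rot: [[0.996, -0.088, -0.0], [-0.088, -0.996, -0.0], [-0.0, 0.0, -1.0]]
wrist_force: [0.6, -0.2, 1.0]
finger_gap: 44.8
gripper_force: 0.0
```

>>> play_rows --series '[{"delta_rot":[0,0,0],"offset":[0,0,0],"fingers":1},{"delta_rot":[0,0,0],"offset":[0,0,0],"fingers":1},{"delta_rot":[0,0,0],"offset":[0,0,0],"fingers":1},{"delta_rot":[0,0,0],"offset":[0,0,0],"fingers":1},{"delta_rot":[0,0,0],"offset":[0,0,0],"fingers":1},{"delta_rot":[0,0,0],"offset":[0,0,0],"fingers":1}]' --squeeze 30

```text
clock: 7.65
eef_pos: [457.3, -273.0, -13.6]
eef_rot: [[0.996, -0.088, 0.0], [-0.088, -0.996, -0.0], [0.0, 0.0, -1.0]]
wrist_force: [-0.2, -0.1, 0.7]
finger_gap: 10.8
gripper_force: 0.0
```

```bash
python3 - <<'E'
from h import *
s=manip.state();print(s['clock'],s['eef_pos'],s['finger_gap'],s['gripper_force'],s['joint_efforts'],s['qpos'])
K,T=cam('side');print(proj(K,T,[s['eef_pos'],s['eef_pos']+[0,0,10],s['eef_pos']+[0,0,25]]))
K,T=cam('wrist');print(proj(K,T,[s['eef_pos'],s['eef_pos']+[0,0,10],s['eef_pos']+[0,0,25]]))
im=manip.get_image('wrist');im2=manip.get_image('side');np.savez('w4.npz',im=im,im2=im2,p=s['eef_pos'],r=s['eef_rot'])
o=np.zeros((600,800,3),np.uint8);o[:600,:400]=cv2.resize(im[120:320,220:353],(400,600));o[:400,400:]=cv2.resize(im2[220:300,160:240],(400,400));cv2.imwrite('pics/w4.png',o[:,:,::-1])
E
```

```text
7.65 [ 457.3 -273.   -13.6] 10.75510338311072 0.0 [ -0.  -41.4 -16.6   0.   -0.1   0. ] [-32.1  25.6 109.4  -0.   45.   63. ]
[[206.5 263.2]
 [206.  261.3]
 [205.2 258.4]]
[[287.5 236.6]
 [287.6 242.4]
 [287.7 252.1]]
```

View pics/w4.png

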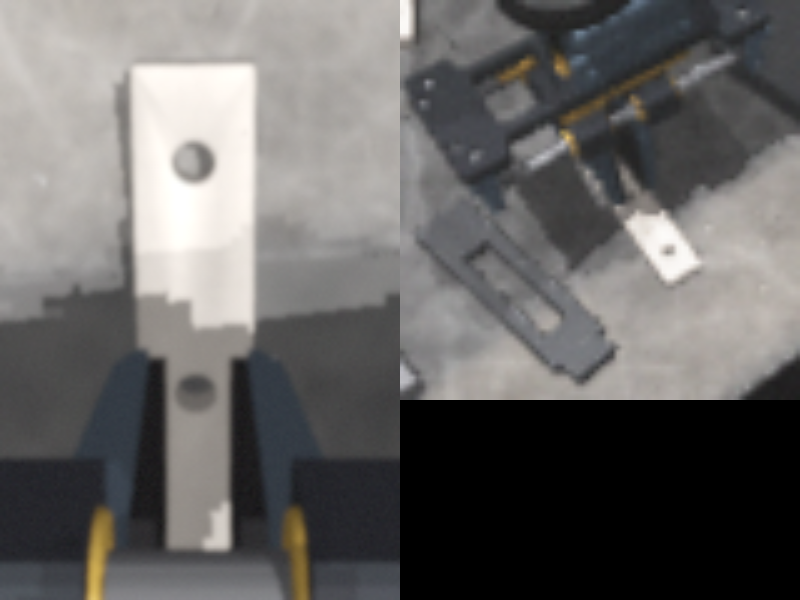

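The side crop puts the tip midpoint at about (204,258), which matches a point 25 mm above the reported TCP, so the fingers look about 25 mm short of it. I'll open and feel further down.

>>> play_rows --series '[{"delta_rot":[0,0,0],"offset":[0,0,0],"fingers":4},{"delta_rot":[0,0,0],"offset":[0,0,0],"fingers":4},{"delta_rot":[0,0,0],"offset":[0,0,0],"fingers":4},{"delta_rot":[0,0,0],"offset":[0,0,0],"fingers":4},{"delta_rot":[0,0,0],"offset":[0,0,0],"fingers":4},{"delta_rot":[0,0,0],"offset":[0,0,0.2],"fingers":4},{"delta_rot":[0,0,0],"offset":[0,0,0.4],"fingers":4},{"delta_rot":[0,0,0],"offset":[0,0,0.6],"fingers":4},{"delta_rot":[0,0,0],"offset":[0,0,0.7],"fingers":4},{"delta_rot":[0,0,0],"offset":[0,0,0.7],"fingers":4},{"delta_rot":[0,0,0],"offset":[0,0,0.7],"fingers":4}]'

```text
clock: 8.67
eef_pos: [457.2, -273.0, -20.8]
eef_rot: [[0.996, -0.088, -0.0], [-0.088, -0.996, 0.0], [-0.0, -0.0, -1.0]]
wrist_force: [0.4, -0.9, -0.2]
finger_gap: 39.9
gripper_force: 0.0
```

>>> play_rows --series '[{"delta_rot":[0,0,0],"offset":[0,0,0],"fingers":1},{"delta_rot":[0,0,0],"offset":[0,0,0],"fingers":1},{"delta_rot":[0,0,0],"offset":[0,0,0],"fingers":1},{"delta_rot":[0,0,0],"offset":[0,0,0],"fingers":1},{"delta_rot":[0,0,0],"offset":[0,0,0],"fingers":1},{"delta_rot":[0,0,0],"offset":[0,0,0],"fingers":1}]' --squeeze 30

```text
clock: 9.17
eef_pos: [457.3, -273.0, -20.6]
eef_rot: [[0.996, -0.088, 0.0], [-0.088, -0.996, -0.0], [0.0, 0.0, -1.0]]
wrist_force: [-0.7, 0.6, -0.3]
finger_gap: 10.1
gripper_force: 0.0
```

>>> play_rows --series '[{"delta_rot":[0,0,0],"offset":[0,0,0],"fingers":4},{"delta_rot":[0,0,0],"offset":[0,0,0],"fingers":4},{"delta_rot":[0,0,0],"offset":[0,0,0],"fingers":4},{"delta_rot":[0,0,0],"offset":[0,0,0],"fingers":4},{"delta_rot":[0,0,0],"offset":[0,0,0],"fingers":4},{"delta_rot":[0,0,0],"offset":[0,0,0.2],"fingers":4},{"delta_rot":[0,0,0],"offset":[0,0,0.4],"fingers":4},{"delta_rot":[0,0,0],"offset":[0,0,0.6],"fingers":4},{"delta_rot":[0,0,0],"offset":[0,0,0.8],"fingers":4},{"delta_rot":[0,0,0],"offset":[0,0,0.8],"fingers":4},{"delta_rot":[0,0,0],"offset":[0,0,0.8],"fingers":4}]'

```text
clock: 10.08
eef_pos: [457.1, -272.9, -28.9]
eef_rot: [[0.996, -0.088, -0.0], [-0.088, -0.996, 0.0], [-0.0, -0.0, -1.0]]
wrist_force: [0.3, -0.1, 0.3]
finger_gap: 39.9
gripper_force: 0.0
```

>>> play_rows --series '[{"delta_rot":[0,0,0],"offset":[0,0,0],"fingers":1},{"delta_rot":[0,0,0],"offset":[0,0,0],"fingers":1},{"delta_rot":[0,0,0],"offset":[0,0,0],"fingers":1},{"delta_rot":[0,0,0],"offset":[0,0,0],"fingers":1},{"delta_rot":[0,0,0],"offset":[0,0,0],"fingers":1},{"delta_rot":[0,0,0],"offset":[0,0,0],"fingers":1}]' --squeeze 30

```text
clock: 10.58
eef_pos: [457.3, -273.0, -28.6]
eef_rot: [[0.996, -0.088, 0.0], [-0.088, -0.996, -0.0], [0.0, 0.0, -1.0]]
wrist_force: [0.6, 0.7, 0.2]
finger_gap: 10.3
gripper_force: 0.0
```

>>> play_rows --series '[{"delta_rot":[0,0,0],"offset":[0,0,0],"fingers":4},{"delta_rot":[0,0,0],"offset":[0,0,0],"fingers":4},{"delta_rot":[0,0,0],"offset":[0,0,0],"fingers":4},{"delta_rot":[0,0,0],"offset":[0,0,0],"fingers":4},{"delta_rot":[0,0,0],"offset":[0,0,0],"fingers":4},{"delta_rot":[0,0,0],"offset":[0,0,0.2],"fingers":4},{"delta_rot":[0,0,0],"offset":[0,0,0.4],"fingers":4},{"delta_rot":[0,0,0],"offset":[0,0,0.6],"fingers":4},{"delta_rot":[0,0,0],"offset":[0,0,0.8],"fingers":4},{"delta_rot":[0,0,0],"offset":[0,0,0.8],"fingers":4},{"delta_rot":[0,0,0],"offset":[0,0,0.8],"fingers":4}]'

```text
clock: 11.5
eef_pos: [457.2, -272.9, -36.9]
eef_rot: [[0.996, -0.088, -0.0], [-0.088, -0.996, 0.0], [-0.0, -0.0, -1.0]]
wrist_force: [-0.1, -0.2, -0.7]
finger_gap: 39.9
gripper_force: 0.0
```

>>> play_rows --series '[{"delta_rot":[0,0,0],"offset":[0,0,0],"fingers":1},{"delta_rot":[0,0,0],"offset":[0,0,0],"fingers":1},{"delta_rot":[0,0,0],"offset":[0,0,0],"fingers":1},{"delta_rot":[0,0,0],"offset":[0,0,0],"fingers":1},{"delta_rot":[0,0,0],"offset":[0,0,0],"fingers":1},{"delta_rot":[0,0,0],"offset":[0,0,0],"fingers":1}]' --squeeze 30

```text
clock: 12.0
eef_pos: [457.3, -273.0, -36.6]
eef_rot: [[0.996, -0.088, 0.0], [-0.088, -0.996, -0.0], [0.0, 0.0, -1.0]]
wrist_force: [0.7, -0.6, -0.1]
finger_gap: 21.7
gripper_force: 30.0
```

Gripped at 21.7 mm with 30 N. The real tips therefore sit about 42 mm short of the reported TCP. I'll carry the bar to 32 mm on the -y side of the hole.

>>> play_rows --series '[{"delta_rot":[0,0,0],"offset":[0,0,-3],"fingers":1},{"delta_rot":[0,0,0],"offset":[0,0,-7],"fingers":1},{"delta_rot":[0,0,-5],"offset":[-0.1,-4,-8],"fingers":1},{"delta_rot":[0,0,-10],"offset":[-0.2,-8,-8],"fingers":1},{"delta_rot":[0,0,-14.6],"offset":[-0.3,-12,-8],"fingers":1},{"delta_rot":[0,0,-14.6],"offset":[-0.3,-15.2,-8],"fingers":1},{"delta_rot":[0,0,-14.6],"offset":[-0.3,-15.2,-8],"fingers":1},{"delta_rot":[0,0,-14.6],"offset":[-0.3,-15.2,-6],"fingers":1},{"delta_rot":[0,0,-14.6],"offset":[-0.3,-15.2,-4],"fingers":1},{"delta_rot":[0,0,-14.6],"offset":[-0.3,-15.2,-3],"fingers":1},{"delta_rot":[0,0,-14.6],"offset":[-0.3,-15.2,-3],"fingers":1},{"delta_rot":[0,0,-14.6],"offset":[-0.3,-15.2,-3],"fingers":1}]'

```text
clock: 13.0
eef_pos: [467.2, -121.6, -7.1]
eef_rot: [[0.986, 0.166, -0.001], [0.166, -0.986, 0.0], [-0.001, -0.0, -1.0]]
wrist_force: [0.3, -0.1, -1.8]
finger_gap: 21.8
gripper_force: 30.0
```

>>> play_rows --series '[{"delta_rot":[0,0,0],"offset":[0,0,0.3],"fingers":1},{"delta_rot":[0,0,0],"offset":[0,0,0.6],"fingers":1},{"delta_rot":[0,0,0],"offset":[0,0,0.7],"fingers":1},{"delta_rot":[0,0,0],"offset":[0,0,0.7],"fingers":1},{"delta_rot":[0,0,0],"offset":[0,0,0.7],"fingers":1},{"delta_rot":[0,0,0],"offset":[0,0,0.7],"fingers":4},{"delta_rot":[0,0,0],"offset":[0,0,0.7],"fingers":4},{"delta_rot":[0,0,0],"offset":[0,0,0.7],"fingers":4},{"delta_rot":[0,0,0],"offset":[0,0,0.7],"fingers":4}]'

```text
clock: 13.75
eef_pos: [467.9, -121.4, -13.4]
eef_rot: [[0.986, 0.166, 0.001], [0.166, -0.986, -0.0], [0.001, 0.0, -1.0]]
wrist_force: [0.9, 0.7, -0.3]
finger_gap: 39.4
gripper_force: 0.0
```

>>> play_rows --series '[{"delta_rot":[0,0,0],"offset":[0,0,-4],"fingers":5},{"delta_rot":[0,0,0],"offset":[0,0,-8],"fingers":6},{"delta_rot":[0,0,0],"offset":[0,0,-12],"fingers":6},{"delta_rot":[0,0,6],"offset":[1.5,-37,-12],"fingers":6},{"delta_rot":[0,0,12],"offset":[1.5,-37,-12],"fingers":6},{"delta_rot":[0,0,17.6],"offset":[1.5,-37,-12],"fingers":6},{"delta_rot":[0,0,17.6],"offset":[1.5,-37,-12],"fingers":6},{"delta_rot":[0,0,17.6],"offset":[1.5,-37,-12],"fingers":6},{"delta_rot":[0,0,17.6],"offset":[1.5,-37,-12],"fingers":6},{"delta_rot":[0,0,17.6],"offset":[1.5,-37,-12],"fingers":6},{"delta_rot":[0,0,17.6],"offset":[1.5,-37,-12],"fingers":6},{"delta_rot":[0,0,17.6],"offset":[1.5,-37,-12],"fingers":6}]'

```text
clock: 14.75
eef_pos: [420.2, 247.9, 106.6]
eef_rot: [[0.99, -0.139, 0.001], [-0.139, -0.99, 0.0], [0.001, -0.0, -1.0]]
wrist_force: [0.7, -0.3, -0.5]
finger_gap: 60.2
gripper_force: 0.0
```

>>> play_rows --series '[{"delta_rot":[0,0,0],"offset":[0,0,0],"fingers":6},{"delta_rot":[0,0,0],"offset":[0,0,0],"fingers":6},{"delta_rot":[0,0,0],"offset":[0,0,0],"fingers":6}]'

```text
clock: 15.0
eef_pos: [420.6, 245.5, 106.2]
eef_rot: [[0.99, -0.139, -0.0], [-0.139, -0.99, -0.001], [-0.0, 0.001, -1.0]]
wrist_force: [-0.2, -0.1, 0.3]
finger_gap: 59.8
gripper_force: 0.0
```

```bash
cat >> h.py <<'E'
def snap(name):
    s=manip.state();im=manip.get_image('wrist');np.savez(name,p=s['eef_pos'],r=s['eef_rot'],im=im)
    cv2.imwrite('pics/'+name+'.png',im[:,:,::-1]);K,T=cam('wrist',s);return s,im,K,T
def go(s,xy,ang,z):  # prints offset (cm) and turn for tool x at ang (mod 180)
    R=np.array(s['eef_rot']);d=np.array([xy[0],xy[1],z])-s['eef_pos'];a=np.degrees(np.arctan2(R[1,0],R[0,0]))
    t=-((ang-a+90)%180-90);print('offset cm',np.round(R.T@d/10,2),'rz',round(t,1))
E
python3 - <<'E'
from h import *
s,im,K,T=snap('a1');print(s['clock'],s['eef_pos'])
p=proj(K,T,[[421,246,10],[451,418,30],[434,335,20],[463.55,-89,22]]);print(p)
for t in(190,200,210):
    x,y=p[0].astype(int)
    c,a=blob(im,(max(0,x-50),max(0,y-120),x+50,min(240,y+90)),lambda q:q.min(2)>t);r=rect(c,K,T,10);print(t,a,r)
go(s,r[0],r[3],-36.6)
E
```

```text
15.0 [420.6 245.5 106.2]
[[286.1 198.3]
 [ 79.2 197.7]
 [183.3 200.7]
 [694.6  94.1]]
190 1817.0 (array([448.1, 242.3]), 70.89397430419922, 21.26667022705078, 172.58431243896484)
200 1756.0 (array([448. , 242.3]), 70.96110534667969, 20.986770629882812, 171.45159912109375)
210 1283.5 (array([450.5, 242.1]), 64.35275268554688, 20.815393447875977, 171.4516372680664)
offset cm [ 3.  -0.1 14.3] rz 0.6
```

>>> play_rows --series '[{"delta_rot":[0,0,0],"offset":[0,0,4],"fingers":5},{"delta_rot":[0,0,0],"offset":[0,0,8],"fingers":5},{"delta_rot":[0,0,0],"offset":[0,0,11],"fingers":5},{"delta_rot":[0,0,0],"offset":[0,0,13],"fingers":5},{"delta_rot":[0,0,0],"offset":[0,0,13.8],"fingers":5},{"delta_rot":[0,0,0],"offset":[0,0,14.3],"fingers":5},{"delta_rot":[0,0,0],"offset":[0,0,14.3],"fingers":3},{"delta_rot":[0,0,0],"offset":[0,0,14.3],"fingers":1},{"delta_rot":[0,0,0],"offset":[0,0,14.3],"fingers":1},{"delta_rot":[0,0,0],"offset":[0,0,14.3],"fingers":1},{"delta_rot":[0,0,0],"offset":[0,0,14.3],"fingers":1},{"delta_rot":[0,0,0],"offset":[0,0,14.3],"fingers":1}]' --squeeze 30

```text
clock: 16.05
eef_pos: [421.6, 246.0, -35.7]
eef_rot: [[0.99, -0.139, 0.002], [-0.139, -0.99, 0.0], [0.002, -0.001, -1.0]]
wrist_force: [0.5, -2.1, 6.8]
finger_gap: 21.6
gripper_force: 30.0
```

>>> play_rows --series '[{"delta_rot":[0,0,0],"offset":[0,0,-3],"fingers":1},{"delta_rot":[0,0,0],"offset":[0,0,-7],"fingers":1},{"delta_rot":[0,0,0],"offset":[0,0,-11],"fingers":1},{"delta_rot":[0,0,-5],"offset":[0.9,3.5,-12],"fingers":1},{"delta_rot":[0,0,-10],"offset":[1.9,7.1,-12],"fingers":1},{"delta_rot":[0,0,-15],"offset":[2.9,10.8,-12],"fingers":1},{"delta_rot":[0,0,-17.5],"offset":[3.9,14.5,-12],"fingers":1},{"delta_rot":[0,0,-17.5],"offset":[4.9,18.3,-12],"fingers":1},{"delta_rot":[0,0,-17.5],"offset":[5.9,22.1,-12],"fingers":1},{"delta_rot":[0,0,-17.5],"offset":[6.9,25.9,-12],"fingers":1},{"delta_rot":[0,0,-17.5],"offset":[7.8,29.5,-12],"fingers":1},{"delta_rot":[0,0,-17.5],"offset":[7.8,29.5,-12],"fingers":1}]'

```text
clock: 17.05
eef_pos: [457.7, -62.6, 83.4]
eef_rot: [[0.987, 0.159, 0.002], [0.159, -0.987, -0.003], [0.001, 0.003, -1.0]]
wrist_force: [0.3, 0.0, -2.7]
finger_gap: 21.4
gripper_force: 30.0
```

>>> play_rows --series '[{"delta_rot":[0,0,0],"offset":[0,0,0],"fingers":1},{"delta_rot":[0,0,0],"offset":[0,0,3],"fingers":1},{"delta_rot":[0,0,0],"offset":[0,0,6],"fingers":1},{"delta_rot":[0,0,0],"offset":[0,0,8],"fingers":1},{"delta_rot":[0,0,0],"offset":[0,0,9],"fingers":1},{"delta_rot":[0,0,0],"offset":[0,0,9],"fingers":1},{"delta_rot":[0,0,0],"offset":[0,0,9],"fingers":1}]'

```text
clock: 17.63
eef_pos: [456.5, -55.9, -6.9]
eef_rot: [[0.986, 0.166, -0.001], [0.166, -0.986, 0.0], [-0.001, -0.001, -1.0]]
wrist_force: [0.8, 0.4, -1.9]
finger_gap: 21.4
gripper_force: 30.0
```

>>> play_rows --series '[{"delta_rot":[0,0,0],"offset":[0.1,0.15,0.3],"fingers":1},{"delta_rot":[0,0,0],"offset":[0.1,0.15,0.6],"fingers":1},{"delta_rot":[0,0,0],"offset":[0.1,0.15,0.7],"fingers":1},{"delta_rot":[0,0,0],"offset":[0.1,0.15,0.7],"fingers":1},{"delta_rot":[0,0,0],"offset":[0.1,0.15,0.7],"fingers":1},{"delta_rot":[0,0,0],"offset":[0.1,0.15,0.7],"fingers":4},{"delta_rot":[0,0,0],"offset":[0.1,0.15,0.7],"fingers":4},{"delta_rot":[0,0,0],"offset":[0.1,0.15,0.7],"fingers":4},{"delta_rot":[0,0,0],"offset":[0.1,0.15,0.7],"fingers":4}]'

```text
clock: 18.38
eef_pos: [458.4, -58.5, -13.4]
eef_rot: [[0.986, 0.164, 0.001], [0.164, -0.986, -0.0], [0.001, 0.0, -1.0]]
wrist_force: [0.2, 0.3, -0.2]
finger_gap: 40.1
gripper_force: 0.0
```

>>> play_rows --series '[{"delta_rot":[0,0,0],"offset":[0,0,-4],"fingers":5},{"delta_rot":[0,0,0],"offset":[-1,0,-8],"fingers":6},{"delta_rot":[0,0,0],"offset":[-3,0,-12],"fingers":7},{"delta_rot":[0,0,0],"offset":[-6,0,-15],"fingers":8},{"delta_rot":[0,0,0],"offset":[-9,0,-18],"fingers":9},{"delta_rot":[0,0,0],"offset":[-9,0,-18],"fingers":9},{"delta_rot":[0,0,0],"offset":[-9,0,-18],"fingers":9},{"delta_rot":[0,0,0],"offset":[-9,0,-18],"fingers":9},{"delta_rot":[0,0,0],"offset":[-9,0,-18],"fingers":9}]'

```text
clock: 19.13
eef_pos: [369.5, -73.0, 165.1]
eef_rot: [[0.986, 0.165, -0.002], [0.165, -0.986, 0.001], [-0.002, -0.001, -1.0]]
wrist_force: [-0.2, 0.2, -0.1]
finger_gap: 89.9
gripper_force: 0.0
```

```bash
python3 - <<'E'
from h import *
s,im,K,T=snap('p1');print(s['clock'],s['eef_pos'])
h=np.array([463.55,-89.]);u=np.array([-.165,.986]);v=np.array([.986,.165])
for k in(-32,32):
    x,y=proj(K,T,[*(h+k*u),32])[0].astype(int);print(x,y)
    c,a=blob(im,(x-30,max(0,y-80),x+30,y+100),lambda q:q.min(2)>185);r=rect(c,K,T,32);e=r[0]-h;print(a,r,'along',e@u,'across',e@v)
sc=[]
for P in[(497.9,81.1),(535.1,-139.7),(412.4,-160.5),(375.7,60.4)]:
    x,y=proj(K,T,[*P,22])[0].astype(int)
    try:c,a=blob(im,(x-11,max(0,y-11),x+11,y+11),lambda q:q.min(2)>175);print('screw',a,ray(K,T,c.mean(0),22)[0])
    except Exception as e:print('x',x,y)
E
```

```text
19.1333 [369.5 -73.  165.1]
355 95
3213.0 (array([ 467.6, -119.7]), 124.30205535888672, 22.27452850341797, 9.555766105651855) along -30.9378801574707 across -1.1043306091308707
286 95
3232.0 (array([458., -57.]), 124.12313079833984, 22.199235916137695, 9.530763626098633) along 32.43618396759033 across -0.15180155258179817
screw 111.0 [498.1  80.9  22. ]
screw 126.5 [ 535.  -140.1   22. ]
screw 88.5 [ 412.7 -160.6   22. ]
screw 83.0 [375.7  60.5  22. ]
```

View pics/p1.png

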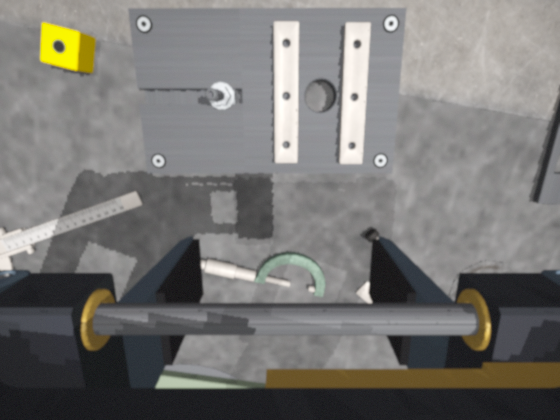

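The parallels show at (286,92) and (355,92), one each side of the hole at (320,95), both square: -31 mm and +32 mm. On to the bracket and block.

>>> play_rows --series '[{"delta_rot":[0,0,0],"offset":[4.7,-40.3,-5.5],"fingers":9},{"delta_rot":[0,0,0],"offset":[4.7,-40.3,-5.5],"fingers":9},{"delta_rot":[0,0,0],"offset":[4.7,-40.3,-5.5],"fingers":9},{"delta_rot":[0,0,0],"offset":[4.7,-40.3,-5.5],"fingers":9},{"delta_rot":[0,0,0],"offset":[4.7,-40.3,-5.5],"fingers":9},{"delta_rot":[0,0,0],"offset":[4.7,-40.3,-5.5],"fingers":9},{"delta_rot":[0,0,0],"offset":[4.7,-40.3,-5.5],"fingers":9},{"delta_rot":[0,0,0],"offset":[4.7,-40.3,-5.5],"fingers":9},{"delta_rot":[0,0,0],"offset":[4.7,-40.3,-5.5],"fingers":9},{"delta_rot":[0,0,0],"offset":[4.7,-40.3,-5.5],"fingers":9},{"delta_rot":[0,0,0],"offset":[4.7,-40.3,-5.5],"fingers":9},{"delta_rot":[0,0,0],"offset":[4.7,-40.3,-5.5],"fingers":9}]'

```text
clock: 20.18
eef_pos: [349.1, 333.6, 219.2]
eef_rot: [[0.986, 0.168, -0.003], [0.168, -0.986, -0.003], [-0.003, 0.002, -1.0]]
wrist_force: [-0.3, -0.3, -0.5]
finger_gap: 90.1
gripper_force: 0.0
```

>>> play_rows --series '[{"delta_rot":[0,0,0],"offset":[0,0,0],"fingers":9},{"delta_rot":[0,0,0],"offset":[0,0,0],"fingers":9},{"delta_rot":[0,0,0],"offset":[0,0,0],"fingers":9}]'

```text
clock: 20.43
eef_pos: [349.5, 330.7, 220.8]
eef_rot: [[0.987, 0.163, -0.001], [0.163, -0.987, -0.001], [-0.001, 0.001, -1.0]]
wrist_force: [-0.2, 1.2, -0.3]
finger_gap: 89.7
gripper_force: 0.0
```

```bash
python3 - <<'E'
from h import *
s,im,K,T=snap('b1');print(s['clock'],s['eef_pos'])
x,y=proj(K,T,[434,335,20])[0].astype(int);print(x,y)
for t in(185,200):
    c,a=blob(im,(x-75,max(0,y-70),x+75,y+70),lambda q:q.min(2)>t);r=rect(c,K,T,20);print('brk',a,r)
x,y=proj(K,T,[451,418,30])[0].astype(int);print(x,y,im[y-10:y+12:5,max(0,x-60):x+60:12].max(2))
go(s,r[0],r[3]-90,-37)
E
```

```text
20.4333 [349.5 330.7 220.8]
295 102
brk 4209.5 (array([431.9, 334.9]), 95.09916687011719, 55.05081558227539, 7.63266134262085)
brk 4122.0 (array([431.8, 335. ]), 94.56893157958984, 54.11891555786133, 7.783565998077393)
221 73 [[136 127 134 125 131 135 137 150 137  93]
 [140 127 133 179 170 139 138 143 141  88]
 [143 125 136 181 185 186 125 138 143  94]
 [133 137 139 180 159 187 123 137 144  91]
 [129 136 136 181  65 184 123 129 143  97]]
offset cm [ 8.2  0.9 25.8] rz -88.4
```

View pics/b1.png

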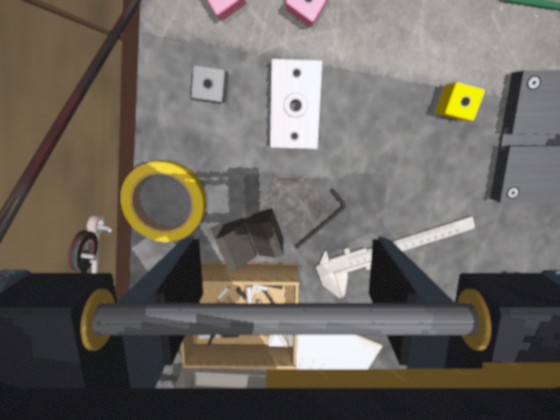

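The view shows the bracket at (296,104), the 30 mm block at (208,84), pink blocks at the top and the yellow one at (462,101). I'll descend on the bracket, stopping a little above at first.

>>> play_rows --series '[{"delta_rot":[0,0,1.7],"offset":[4,0.4,4],"fingers":8},{"delta_rot":[0,0,1.7],"offset":[7,0.9,7],"fingers":8},{"delta_rot":[0,0,1.7],"offset":[8.2,0.9,11],"fingers":8},{"delta_rot":[0,0,1.7],"offset":[8.2,0.9,15],"fingers":8},{"delta_rot":[0,0,1.7],"offset":[8.2,0.9,19],"fingers":8},{"delta_rot":[0,0,1.7],"offset":[8.2,0.9,22],"fingers":8},{"delta_rot":[0,0,1.7],"offset":[8.2,0.9,24],"fingers":8},{"delta_rot":[0,0,1.7],"offset":[8.2,0.9,25.2],"fingers":8},{"delta_rot":[0,0,1.7],"offset":[8.2,0.9,25.6],"fingers":8},{"delta_rot":[0,0,1.7],"offset":[8.2,0.9,25.6],"fingers":8},{"delta_rot":[0,0,1.7],"offset":[8.2,0.9,25.6],"fingers":8}]'

```text
clock: 21.4
eef_pos: [432.7, 336.7, -33.8]
eef_rot: [[0.991, 0.134, 0.001], [0.134, -0.991, 0.001], [0.001, -0.001, -1.0]]
wrist_force: [-0.5, 0.2, 0.3]
finger_gap: 79.9
gripper_force: 0.0
```

>>> play_rows --series '[{"delta_rot":[0,0,0],"offset":[0,0,0],"fingers":4},{"delta_rot":[0,0,0],"offset":[0,0,0],"fingers":4},{"delta_rot":[0,0,0],"offset":[0,0,0],"fingers":4},{"delta_rot":[0,0,0],"offset":[0,0,0],"fingers":4},{"delta_rot":[0,0,0],"offset":[0,0,0],"fingers":4},{"delta_rot":[0,0,0],"offset":[0,0,0],"fingers":4}]' --squeeze 40

```text
clock: 21.9
eef_pos: [432.1, 336.3, -34.0]
eef_rot: [[0.991, 0.136, 0.001], [0.136, -0.991, -0.001], [0.001, 0.001, -1.0]]
wrist_force: [0.0, -3.5, 5.9]
finger_gap: 53.6
gripper_force: 40.0
```

>>> play_rows --series '[{"delta_rot":[0,0,0],"offset":[0,0,-3],"fingers":4},{"delta_rot":[0,0,0],"offset":[0,0,-7],"fingers":4},{"delta_rot":[0,0,0],"offset":[0,0,-11],"fingers":4},{"delta_rot":[0,0,-6],"offset":[-0.2,3,-12.5],"fingers":4},{"delta_rot":[0,0,-13],"offset":[-0.4,7,-12.5],"fingers":4},{"delta_rot":[0,0,-20],"offset":[-0.7,11,-12.5],"fingers":4},{"delta_rot":[0,0,-27],"offset":[-1,15,-12.5],"fingers":4},{"delta_rot":[0,0,-34],"offset":[-1.2,19,-12.5],"fingers":4},{"delta_rot":[0,0,-41],"offset":[-1.5,23,-12.5],"fingers":4},{"delta_rot":[0,0,-48],"offset":[-1.7,27,-12.5],"fingers":4},{"delta_rot":[0,0,-54],"offset":[-1.9,30,-12.5],"fingers":4},{"delta_rot":[0,0,-60],"offset":[-2,32,-12.5],"fingers":4}]'

```text
clock: 22.9
eef_pos: [454.6, 17.5, 90.0]
eef_rot: [[0.422, 0.906, -0.001], [0.906, -0.422, 0.0], [-0.0, -0.001, -1.0]]
wrist_force: [0.2, -0.3, -2.3]
finger_gap: 54.3
gripper_force: 40.0
```

>>> play_rows --series '[{"delta_rot":[0,0,-7],"offset":[-3,1.5,0],"fingers":4},{"delta_rot":[0,0,-14],"offset":[-6,3,0],"fingers":4},{"delta_rot":[0,0,-21],"offset":[-8.5,4.2,0],"fingers":4},{"delta_rot":[0,0,-27],"offset":[-9.4,4.6,1],"fingers":4},{"delta_rot":[0,0,-31.7],"offset":[-9.4,4.6,3],"fingers":4},{"delta_rot":[0,0,-31.7],"offset":[-9.4,4.6,5],"fingers":4},{"delta_rot":[0,0,-31.7],"offset":[-9.4,4.6,7],"fingers":4},{"delta_rot":[0,0,-31.7],"offset":[-9.4,4.6,8],"fingers":4},{"delta_rot":[0,0,-31.7],"offset":[-9.4,4.6,8],"fingers":4},{"delta_rot":[0,0,-31.7],"offset":[-9.4,4.6,8],"fingers":4},{"delta_rot":[0,0,-31.7],"offset":[-9.4,4.6,8],"fingers":4}]'

```text
clock: 23.82
eef_pos: [457.4, -85.4, 10.9]
eef_rot: [[-0.112, 0.994, 0.001], [0.994, 0.112, -0.0], [-0.0, 0.001, -1.0]]
wrist_force: [0.9, -0.9, -2.3]
finger_gap: 53.3
gripper_force: 40.0
```

>>> play_rows --series '[{"delta_rot":[0,0,-3.1],"offset":[-0.38,0.57,0],"fingers":4},{"delta_rot":[0,0,-3.1],"offset":[-0.38,0.57,0.4],"fingers":4},{"delta_rot":[0,0,-3.1],"offset":[-0.38,0.57,0.8],"fingers":4},{"delta_rot":[0,0,-3.1],"offset":[-0.38,0.57,1],"fingers":4},{"delta_rot":[0,0,-3.1],"offset":[-0.38,0.57,1],"fingers":4},{"delta_rot":[0,0,-3.1],"offset":[-0.38,0.57,1],"fingers":4}]'

```text
clock: 24.32
eef_pos: [462.4, -88.4, 0.2]
eef_rot: [[-0.165, 0.986, -0.0], [0.986, 0.165, 0.0], [0.0, -0.0, -1.0]]
wrist_force: [-0.1, 0.3, -3.0]
finger_gap: 53.5
gripper_force: 40.0
```

>>> play_rows --series '[{"delta_rot":[0,0,0],"offset":[0,0.1,0.1],"fingers":4},{"delta_rot":[0,0,0],"offset":[0,0.1,0.18],"fingers":4},{"delta_rot":[0,0,0],"offset":[0,0.1,0.18],"fingers":4},{"delta_rot":[0,0,0],"offset":[0,0.1,0.18],"fingers":7},{"delta_rot":[0,0,0],"offset":[0,0.1,0.18],"fingers":7},{"delta_rot":[0,0,0],"offset":[0,0.1,0.18],"fingers":7},{"delta_rot":[0,0,0],"offset":[0,0.1,0.18],"fingers":7},{"delta_rot":[0,0,0],"offset":[0,0.1,-3],"fingers":7},{"delta_rot":[0,0,0],"offset":[0,0.1,-7],"fingers":7},{"delta_rot":[0,0,0],"offset":[0,0.1,-11],"fingers":7},{"delta_rot":[0,0,0],"offset":[0,0.1,-15],"fingers":7},{"delta_rot":[0,0,0],"offset":[0,0.1,-15],"fingers":7}]'

```text
clock: 25.32
eef_pos: [469.1, -89.4, 158.2]
eef_rot: [[-0.166, 0.986, 0.016], [0.986, 0.166, -0.003], [-0.006, 0.015, -1.0]]
wrist_force: [0.9, 0.6, 0.1]
finger_gap: 70.3
gripper_force: 0.0
```

>>> play_rows --series '[{"delta_rot":[0,0,0],"offset":[-4,0.1,-3],"fingers":7},{"delta_rot":[0,0,0],"offset":[-7,0.1,-6],"fingers":7},{"delta_rot":[0,0,0],"offset":[-8,0.1,-7],"fingers":7},{"delta_rot":[0,0,0],"offset":[-8,0.1,-7],"fingers":7},{"delta_rot":[0,0,0],"offset":[-8,0.1,-7],"fingers":7},{"delta_rot":[0,0,0],"offset":[-8,0.1,-7],"fingers":7}]'

```text
clock: 25.82
eef_pos: [476.9, -166.1, 218.9]
eef_rot: [[-0.166, 0.986, -0.003], [0.986, 0.166, 0.001], [0.002, -0.002, -1.0]]
wrist_force: [0.3, 0.6, -0.7]
finger_gap: 69.8
gripper_force: 0.0
```

```bash
python3 - <<'E'
from h import *
h=np.array([463.55,-89.]);u=np.array([-.165,.986]);v=np.array([.986,.165])
s,im,K,T=snap('p2');print(s['clock'],s['eef_pos'])
x,y=proj(K,T,[*h,52])[0].astype(int);print(x,y,proj(K,T,[447.9,4.7,75]))
for t in(195,210):
    c,a=blob(im,(x-48,max(0,y-75),x+48,min(y+75,235)),lambda q:q.min(2)>t);r=rect(c,K,T,52);e=r[0]-h;print('brk',a,r,e@u,e@v)
# block from earlier picture
d=np.load('b1.npz');im=d['im'];K,T=cam('wrist',dict(eef_rot=d['r'],eef_pos=d['p']))
for t in(155,165):
    c,a=blob(im,(180,55,240,112),lambda q:(q.min(2)>t));r=rect(c,K,T,30);print('blk',a,r)
go(s,r[0],r[3],100)
E
```

```text
25.8167 [ 476.9 -166.1  218.9]
287 112 [[287.6   3. ]]
brk 5564.0 (array([462.2, -86.1]), 101.5549087524414, 93.20704650878906, 9.521432876586914) 3.082387054443361 -0.8515581024170035
brk 2430.0 (array([ 466.9, -114.2]), 101.5549087524414, 36.32065200805664, 9.52143669128418) -25.352570236206052 -0.8409146621704218
blk 870.5 (array([442.4, 433. ]), 32.15658950805664, 31.98797035217285, 0.8887394070625305)
blk 820.5 (array([442.4, 432.8]), 31.258390426635742, 30.85569953918457, 1.2294942140579224)
offset cm [59.6  6.5 12. ] rz -81.7
```

View pics/p2.png

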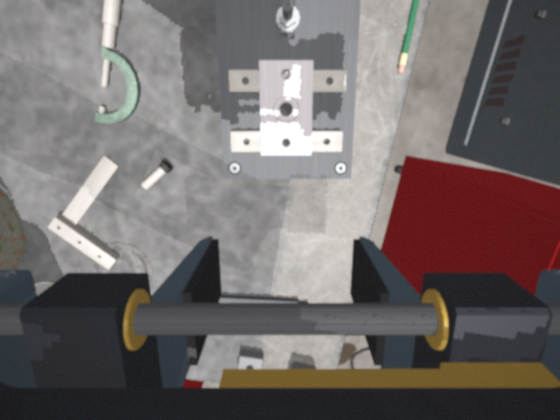

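The picture shows the bracket lying along the plate over both parallels, its bore at (286,107) against the hole. It measures about 3 mm off along the plate, which is within tolerance. Next is the 30 mm block at (442,433).

>>> play_rows --series '[{"delta_rot":[0,0,7],"offset":[4,0.4,0],"fingers":7},{"delta_rot":[0,0,14],"offset":[8,0.9,0],"fingers":7},{"delta_rot":[0,0,21],"offset":[12,1.3,0],"fingers":7},{"delta_rot":[0,0,28],"offset":[16,1.7,0],"fingers":7},{"delta_rot":[0,0,35],"offset":[20,2.2,0],"fingers":7},{"delta_rot":[0,0,42],"offset":[24,2.6,0],"fingers":7},{"delta_rot":[0,0,49],"offset":[28,3,0],"fingers":7},{"delta_rot":[0,0,56],"offset":[32,3.5,0],"fingers":7},{"delta_rot":[0,0,63],"offset":[36,3.9,0],"fingers":7},{"delta_rot":[0,0,70],"offset":[40,4.4,0],"fingers":7},{"delta_rot":[0,0,77],"offset":[44,4.8,0],"fingers":7},{"delta_rot":[0,0,84],"offset":[48,5.2,0],"fingers":7}]'

```text
clock: 26.87
eef_pos: [450.5, 274.0, 218.9]
eef_rot: [[0.916, 0.401, -0.002], [0.401, -0.916, -0.001], [-0.003, 0.0, -1.0]]
wrist_force: [0.1, -0.4, -0.2]
finger_gap: 70.0
gripper_force: 0.0
```

>>> play_rows --series '[{"delta_rot":[0,0,7],"offset":[-0.6,-4,0],"fingers":7},{"delta_rot":[0,0,14],"offset":[-1.3,-8,0],"fingers":7},{"delta_rot":[0,0,14.5],"offset":[-1.7,-11,0],"fingers":7},{"delta_rot":[0,0,14.5],"offset":[-1.7,-11.5,0],"fingers":7},{"delta_rot":[0,0,14.5],"offset":[-1.7,-11.5,0],"fingers":7},{"delta_rot":[0,0,14.5],"offset":[-1.7,-11.5,0],"fingers":7}]'

```text
clock: 27.37
eef_pos: [389.7, 369.9, 219.3]
eef_rot: [[0.986, 0.165, -0.001], [0.165, -0.986, -0.002], [-0.002, 0.002, -1.0]]
wrist_force: [0.3, -0.0, 0.8]
finger_gap: 70.1
gripper_force: 0.0
```

```bash
python3 - <<'E'
from h import *
s=manip.state();print(s['clock'],s['eef_pos']);go(s,(442.4,433),1,-32)
E
```

```text
27.3667 [389.7 369.9 219.3]
offset cm [ 6.3 -5.4 25.1] rz 8.5
```

>>> play_rows --series '[{"delta_rot":[0,0,5],"offset":[3,-2.6,0],"fingers":7},{"delta_rot":[0,0,8.5],"offset":[6.3,-5.4,2],"fingers":7},{"delta_rot":[0,0,8.5],"offset":[6.3,-5.4,6],"fingers":7},{"delta_rot":[0,0,8.5],"offset":[6.3,-5.4,10],"fingers":7},{"delta_rot":[0,0,8.5],"offset":[6.3,-5.4,14],"fingers":7},{"delta_rot":[0,0,8.5],"offset":[6.3,-5.4,18],"fingers":7},{"delta_rot":[0,0,8.5],"offset":[6.3,-5.4,21.5],"fingers":7},{"delta_rot":[0,0,8.5],"offset":[6.3,-5.4,24],"fingers":7},{"delta_rot":[0,0,8.5],"offset":[6.3,-5.4,25.1],"fingers":7},{"delta_rot":[0,0,8.5],"offset":[6.3,-5.4,25.1],"fingers":7},{"delta_rot":[0,0,8.5],"offset":[6.3,-5.4,25.1],"fingers":7}]'

```text
clock: 28.28
eef_pos: [445.0, 433.4, -30.2]
eef_rot: [[1.0, 0.014, 0.0], [0.014, -1.0, 0.0], [0.0, -0.0, -1.0]]
wrist_force: [0.3, -0.6, 1.5]
finger_gap: 69.9
gripper_force: 0.0
```

>>> play_rows --series '[{"delta_rot":[0,0,0],"offset":[0,0,0],"fingers":2},{"delta_rot":[0,0,0],"offset":[0,0,0],"fingers":2},{"delta_rot":[0,0,0],"offset":[0,0,0],"fingers":2},{"delta_rot":[0,0,0],"offset":[0,0,0],"fingers":2},{"delta_rot":[0,0,0],"offset":[0,0,0],"fingers":2},{"delta_rot":[0,0,0],"offset":[0,0,0],"fingers":2},{"delta_rot":[0,0,0],"offset":[0,0,0],"fingers":2}]' --squeeze 40

```text
clock: 28.87
eef_pos: [445.0, 433.5, -29.0]
eef_rot: [[1.0, 0.015, 0.002], [0.015, -1.0, 0.0], [0.002, -0.0, -1.0]]
wrist_force: [1.2, -5.4, 3.1]
finger_gap: 33.5
gripper_force: 40.0
```

>>> play_rows --series '[{"delta_rot":[0,0,0],"offset":[0,0,-3],"fingers":2},{"delta_rot":[0,0,0],"offset":[0,0,-7],"fingers":2},{"delta_rot":[0,0,-7],"offset":[-0.1,3,-10],"fingers":2},{"delta_rot":[0,0,-14],"offset":[-0.2,7,-10],"fingers":2},{"delta_rot":[0,0,-21],"offset":[-0.3,11,-10],"fingers":2},{"delta_rot":[0,0,-28],"offset":[-0.5,15,-10],"fingers":2},{"delta_rot":[0,0,-35],"offset":[-0.6,19,-10],"fingers":2},{"delta_rot":[0,0,-42],"offset":[-0.7,23,-10],"fingers":2},{"delta_rot":[0,0,-49],"offset":[-0.9,27,-10],"fingers":2},{"delta_rot":[0,0,-56],"offset":[-1,30,-10],"fingers":2},{"delta_rot":[0,0,-63],"offset":[-1,32,-10],"fingers":2},{"delta_rot":[0,0,-63],"offset":[-1,32,-10],"fingers":2}]'

```text
clock: 29.87
eef_pos: [438.7, 110.6, 70.3]
eef_rot: [[0.439, 0.898, 0.002], [0.898, -0.439, -0.001], [0.0, 0.002, -1.0]]
wrist_force: [-0.2, 0.7, -1.6]
finger_gap: 34.1
gripper_force: 40.0
```

```bash
python3 - <<'E'
from h import *
s=manip.state();print(s['clock'],s['eef_pos'],s['finger_gap']);go(s,(439.2,56.6),99.5,-7)
E
```

```text
29.8667 [438.7 110.6  70.3] 34.076604660659406
offset cm [-4.8  2.4  7.7] rz -35.6
```

>>> play_rows --series '[{"delta_rot":[0,0,-7],"offset":[-2,1,0],"fingers":2},{"delta_rot":[0,0,-14],"offset":[-4,2,0],"fingers":2},{"delta_rot":[0,0,-21],"offset":[-4.8,2.4,0],"fingers":2},{"delta_rot":[0,0,-28],"offset":[-4.8,2.4,1],"fingers":2},{"delta_rot":[0,0,-35.6],"offset":[-4.8,2.4,3],"fingers":2},{"delta_rot":[0,0,-35.6],"offset":[-4.8,2.4,5],"fingers":2},{"delta_rot":[0,0,-35.6],"offset":[-4.8,2.4,6],"fingers":2},{"delta_rot":[0,0,-35.6],"offset":[-4.8,2.4,6],"fingers":2},{"delta_rot":[0,0,-35.6],"offset":[-4.8,2.4,6],"fingers":2},{"delta_rot":[0,0,-35.6],"offset":[-4.8,2.4,6],"fingers":2}]'

```text
clock: 30.7
eef_pos: [440.5, 60.4, 10.5]
eef_rot: [[-0.164, 0.986, 0.003], [0.986, 0.164, 0.0], [-0.0, 0.003, -1.0]]
wrist_force: [1.4, -0.3, -2.1]
finger_gap: 33.7
gripper_force: 40.0
```

```bash
python3 - <<'E'
from h import *
s=manip.state();print(s['clock'],s['eef_pos'],s['finger_gap']);go(s,(439.2,56.6),99.5,-6.5)
E
```

```text
30.7 [440.5  60.4  10.5] 33.728559353057335
offset cm [-0.3 -0.2  1.7] rz -0.0
```

>>> play_rows --series '[{"delta_rot":[0,0,0],"offset":[-0.3,-0.15,0.5],"fingers":2},{"delta_rot":[0,0,0],"offset":[-0.3,-0.15,1],"fingers":2},{"delta_rot":[0,0,0],"offset":[-0.3,-0.15,1.5],"fingers":2},{"delta_rot":[0,0,0],"offset":[-0.3,-0.15,1.7],"fingers":2},{"delta_rot":[0,0,0],"offset":[-0.3,-0.15,1.7],"fingers":2},{"delta_rot":[0,0,0],"offset":[-0.3,-0.15,1.7],"fingers":2},{"delta_rot":[0,0,0],"offset":[-0.3,-0.15,1.7],"fingers":5.5},{"delta_rot":[0,0,0],"offset":[-0.3,-0.15,1.7],"fingers":5.5},{"delta_rot":[0,0,0],"offset":[-0.3,-0.15,1.7],"fingers":5.5},{"delta_rot":[0,0,0],"offset":[-0.3,-0.15,1.7],"fingers":5.5}]'

```text
clock: 31.53
eef_pos: [438.3, 56.8, -7.7]
eef_rot: [[-0.164, 0.986, 0.0], [0.986, 0.164, -0.0], [-0.0, 0.0, -1.0]]
wrist_force: [-0.2, 1.2, -1.1]
finger_gap: 54.6
gripper_force: 0.0
```

>>> play_rows --series '[{"delta_rot":[0,0,0],"offset":[0,0,-3],"fingers":6},{"delta_rot":[0,0,0],"offset":[0,0,-7],"fingers":6},{"delta_rot":[0,0,0],"offset":[0,0,-11],"fingers":6},{"delta_rot":[0,0,0],"offset":[-2,0,-15],"fingers":6},{"delta_rot":[0,0,0],"offset":[-5,0,-18],"fingers":6},{"delta_rot":[0,0,0],"offset":[-9,0,-20],"fingers":6},{"delta_rot":[0,0,0],"offset":[-12,0,-20],"fingers":6},{"delta_rot":[0,0,0],"offset":[-12,0,-20],"fingers":6},{"delta_rot":[0,0,0],"offset":[-12,0,-20],"fingers":6},{"delta_rot":[0,0,0],"offset":[-12,0,-20],"fingers":6}]'

```text
clock: 32.37
eef_pos: [457.3, -61.1, 191.6]
eef_rot: [[-0.164, 0.987, -0.002], [0.987, 0.164, 0.001], [0.001, -0.001, -1.0]]
wrist_force: [0.8, 0.3, -0.4]
finger_gap: 59.7
gripper_force: 0.0
```

```bash
python3 - <<'E'
from h import *
h=np.array([463.55,-89.]);u=np.array([-.165,.986]);v=np.array([.986,.165])
s,im,K,T=snap('p3');print(s['clock'],s['eef_pos'])
x,y=proj(K,T,[439.65,54,52])[0].astype(int);print(x,y)
for t in(155,165):
    c,a=blob(im,(x-30,max(0,y-30),x+30,y+30),lambda q:q.min(2)>t);r=rect(c,K,T,52);e=r[0]-h-95*u;print('blk',a,r,e@u,e@v)
x,y=proj(K,T,[447.9,4.7,75])[0].astype(int);print('stud top exp',x,y)
c,a=blob(im,(x-14,y-14,x+14,y+14),lambda q:q.min(2)>170);p=c.mean(0);print(p,a)
K2,T2=cam('wrist',s);print('tall/low px',proj(K,T,[[481,-443,18],[460,-352,10]]))
go(s,(400,-352),99.5,219)
E
```

```text
32.3667 [457.3 -61.1 191.6]
289 70
blk 281.5 (array([442.2,  54.5]), 32.93327713012695, 16.592763900756836, 100.11086750030518) 50.072698214416505 2.6276290351867573
blk 108.5 (array([445.4,  46.9]), 14.935083389282227, 9.413125991821289, 99.37667274475098) 42.00984807861328 4.483117617797841
stud top exp 289 126
[288.7 125.3] 423.0
tall/low px [[259.9 446.1]
 [254.6 388.8]]
offset cm [-27.8 -10.4  -2.8] rz -0.1
```

View pics/p3.png

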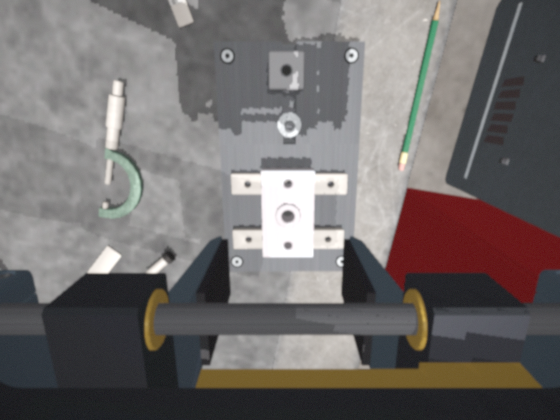

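The block sits at (286,71) in line behind the stud (289,125), and the bracket is unmoved. Now to the strap.

>>> play_rows --series '[{"delta_rot":[0,0,7],"offset":[-3,-1,-1],"fingers":7},{"delta_rot":[0,0,14],"offset":[-6,-2,-1],"fingers":7},{"delta_rot":[0,0,21],"offset":[-9,-3.2,-1],"fingers":7},{"delta_rot":[0,0,28],"offset":[-12,-4.3,-1],"fingers":7},{"delta_rot":[0,0,35],"offset":[-15,-5.4,-1],"fingers":7},{"delta_rot":[0,0,42],"offset":[-18,-6.5,-1],"fingers":7},{"delta_rot":[0,0,49],"offset":[-21,-7.6,-1],"fingers":7},{"delta_rot":[0,0,56],"offset":[-24,-8.7,-1],"fingers":7},{"delta_rot":[0,0,63],"offset":[-26.7,-9.7,-1],"fingers":7},{"delta_rot":[0,0,70],"offset":[-26.7,-9.7,-1],"fingers":7},{"delta_rot":[0,0,77],"offset":[-26.7,-9.7,-1],"fingers":7},{"delta_rot":[0,0,84],"offset":[-26.7,-9.7,-1],"fingers":7}]'

```text
clock: 33.42
eef_pos: [406.4, -339.7, 201.3]
eef_rot: [[0.965, 0.262, -0.001], [0.262, -0.965, 0.002], [-0.001, -0.002, -1.0]]
wrist_force: [-0.4, 0.3, 0.0]
finger_gap: 70.3
gripper_force: 0.0
```

>>> play_rows --series '[{"delta_rot":[0,0,7],"offset":[0,0,0],"fingers":7},{"delta_rot":[0,0,15.5],"offset":[0,0,0],"fingers":7},{"delta_rot":[0,0,15.5],"offset":[0,0,0],"fingers":7},{"delta_rot":[0,0,15.5],"offset":[0,0,0],"fingers":7},{"delta_rot":[0,0,15.5],"offset":[0,0,0],"fingers":7}]'

```text
clock: 33.83
eef_pos: [406.4, -339.9, 202.0]
eef_rot: [[1.0, 0.003, -0.001], [0.003, -1.0, 0.001], [-0.001, -0.001, -1.0]]
wrist_force: [-0.5, -0.0, 0.3]
finger_gap: 69.5
gripper_force: 0.0
```

```bash
python3 - <<'E'
from h import *
s,im,K,T=snap('s1');print(s['clock'],s['eef_pos'])
x,y=proj(K,T,[463,-352,10])[0].astype(int);print(x,y)
g=im.max(2)
cv2.imwrite('pics/s1g.png',g)
for t in(120,135,150,160):
    c,a=blob(im,(x-70,max(0,y-95),x+70,min(238,y+95)),lambda q:q.max(2)<t);r=rect(c,K,T,10);print(t,a,r,c.min(0),c.max(0))
E
```

```text
33.8333 [ 406.4 -339.9  202. ]
297 128
120 1452.0 (array([ 376.5, -293.1]), 48.44914627075195, 48.09097671508789, 90.16276118159294) [227 183] [268 222]
135 1520.5 (array([ 377.1, -293.6]), 49.71826934814453, 49.28242492675781, 90.16276115179062) [227 182] [269 222]
150 1591.0 (array([ 377.3, -294.7]), 52.00183868408203, 51.906131744384766, 87.6633071899414) [227 181] [271 222]
160 9251.0 (array([ 443.7, -351.5]), 182.01461791992188, 168.2152862548828, 0.16275523602962494) [227  59] [366 222]
```

View pics/s1.png

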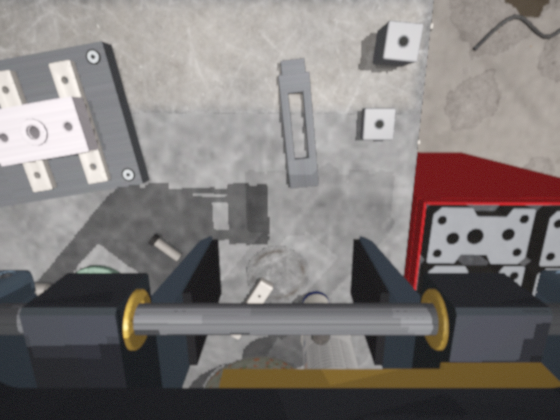

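The strap runs from its nose (292,59) to its end (302,183), with the slot centred near (297,126). Low block at (379,124), tall block at (402,42).

```bash
python3 - <<'E'
from h import *
d=np.load('s1.npz');im=d['im'];s=manip.state();K,T=cam('wrist',s)
print(im[[75,100,126,150,180]][:,[270,276,284,286,298,309,311,318,324]].max(2))
r=im[:,:,0].astype(int)-im[:,:,2];print(r[[75,100,126,150,180]][:,[270,276,284,286,298,309,311,318,324]])
print('slot',ray(K,T,[297.5,126.5],10))
for t in(130,140,148):
    c,a=blob(im,(272,52,326,192),lambda q:(q.max(2)<t));q=rect(c,K,T,8);print(t,a,q)
sm=cv2.medianBlur((r+128).clip(0,255).astype(np.uint8),5)
for t in(124,127,130):
    c,a=blob(np.dstack([sm]*3),(272,52,326,192),lambda q:(q.max(2)<t));q=rect(c,K,T,8);print('rb',t,a,q)
E
```

```text
[[186 185 157 159 163 164 192 193 189]
 [190 200 155 157 201 159 168 200 206]
 [181 172 137 154 166 157 159 185 181]
 [157 151 104 125 178 146 156 174 183]
 [168 161 161 115 134 135 137 138 154]]
[[10  9 -5 -5 -4  2  8 11 11]
 [ 7  9 -4 -5 10 -6  4 10  9]
 [ 2  2 -3 -3  1 -3 -5  0  2]
 [ 2  1  1 -4  2 -5 -6  2  2]
 [ 1  2  1  1 -5 -5 -5 -2  2]]
slot [[ 465.  -351.9   10. ]]
130 168.5 (array([ 447.2, -336.1]), 104.69718170166016, 5.42181921005249, 7.038942813873291)
140 548.0 (array([ 457.4, -351.9]), 123.22293090820312, 38.24652099609375, 6.3484039306640625)
148 728.5 (array([ 457.3, -353.3]), 125.15497589111328, 41.637840270996094, 5.597277641296387)
rb 124 895.0 (array([ 498.9, -348.8]), 69.92518615722656, 30.665803909301758, 6.51944637298584)
rb 127 3549.0 (array([ 464.9, -352.1]), 139.12962341308594, 35.080806732177734, 6.77703332901001)
rb 130 4688.0 (array([ 462.6, -354.4]), 144.6481475830078, 62.15333938598633, 179.4686508178711)
```

>>> play_rows --series '[{"delta_rot":[0,0,-6.6],"offset":[3,0.6,2],"fingers":6},{"delta_rot":[0,0,-6.6],"offset":[5.85,1.2,5],"fingers":6},{"delta_rot":[0,0,-6.6],"offset":[5.85,1.2,9],"fingers":6},{"delta_rot":[0,0,-6.6],"offset":[5.85,1.2,13],"fingers":6},{"delta_rot":[0,0,-6.6],"offset":[5.85,1.2,17],"fingers":6},{"delta_rot":[0,0,-6.6],"offset":[5.85,1.2,20],"fingers":6},{"delta_rot":[0,0,-6.6],"offset":[5.85,1.2,22],"fingers":6},{"delta_rot":[0,0,-6.6],"offset":[5.85,1.2,23.2],"fingers":6},{"delta_rot":[0,0,-6.6],"offset":[5.85,1.2,23.6],"fingers":6},{"delta_rot":[0,0,-6.6],"offset":[5.85,1.2,23.6],"fingers":6},{"delta_rot":[0,0,-6.6],"offset":[5.85,1.2,23.6],"fingers":6},{"delta_rot":[0,0,-6.6],"offset":[5.85,1.2,23.6],"fingers":6}]'

```text
clock: 34.88
eef_pos: [465.5, -353.5, -32.3]
eef_rot: [[0.993, 0.115, 0.002], [0.115, -0.993, -0.002], [0.002, 0.002, -1.0]]
wrist_force: [-0.2, -1.4, -0.4]
finger_gap: 60.0
gripper_force: 0.0
```

>>> play_rows --series '[{"delta_rot":[0,0,0],"offset":[0,0,0.2],"fingers":6},{"delta_rot":[0,0,0],"offset":[0,0,0.4],"fingers":5},{"delta_rot":[0,0,0],"offset":[0,0,0.4],"fingers":4},{"delta_rot":[0,0,0],"offset":[0,0,0.4],"fingers":2},{"delta_rot":[0,0,0],"offset":[0,0,0.4],"fingers":2},{"delta_rot":[0,0,0],"offset":[0,0,0.4],"fingers":2},{"delta_rot":[0,0,0],"offset":[0,0,0.4],"fingers":2},{"delta_rot":[0,0,0],"offset":[0,0,0.4],"fingers":2},{"delta_rot":[0,0,0],"offset":[0,0,0.4],"fingers":2}]' --squeeze 40

```text
clock: 35.63
eef_pos: [464.8, -353.2, -37.4]
eef_rot: [[0.993, 0.114, 0.0], [0.114, -0.993, -0.001], [0.0, 0.001, -1.0]]
wrist_force: [-0.2, -0.7, 0.6]
finger_gap: 33.7
gripper_force: 40.0
```

>>> play_rows --series '[{"delta_rot":[0,0,0],"offset":[0,0,-3],"fingers":2},{"delta_rot":[0,0,0],"offset":[0,0,-7],"fingers":2},{"delta_rot":[0,0,0],"offset":[0,0,-11],"fingers":2},{"delta_rot":[0,0,-7],"offset":[0.2,-3,-12],"fingers":2},{"delta_rot":[0,0,-14],"offset":[0.5,-7,-12],"fingers":2},{"delta_rot":[0,0,-21],"offset":[0.7,-11,-12],"fingers":2},{"delta_rot":[0,0,-28],"offset":[1,-15,-12],"fingers":2},{"delta_rot":[0,0,-35],"offset":[1.3,-19,-12],"fingers":2},{"delta_rot":[0,0,-42],"offset":[1.5,-23,-12],"fingers":2},{"delta_rot":[0,0,-49],"offset":[1.8,-27,-12],"fingers":2},{"delta_rot":[0,0,-56],"offset":[2.1,-31,-12],"fingers":2},{"delta_rot":[0,0,-60],"offset":[2.2,-33,-12],"fingers":2}]'

```text
clock: 36.63
eef_pos: [447.1, -18.8, 82.0]
eef_rot: [[0.391, 0.92, -0.002], [0.92, -0.391, 0.002], [0.001, -0.002, -1.0]]
wrist_force: [0.7, -0.2, -2.3]
finger_gap: 33.8
gripper_force: 40.0
```

>>> play_rows --series '[{"delta_rot":[0,0,-7],"offset":[0,0,0],"fingers":2},{"delta_rot":[0,0,-14],"offset":[0,0,0],"fingers":2},{"delta_rot":[0,0,-21],"offset":[0,0,0],"fingers":2},{"delta_rot":[0,0,-28],"offset":[0,0,0],"fingers":2},{"delta_rot":[0,0,-33],"offset":[0,0,0],"fingers":2},{"delta_rot":[0,0,-33],"offset":[0,0,0],"fingers":2},{"delta_rot":[0,0,-33],"offset":[0,0,0],"fingers":2}]'

```text
clock: 37.22
eef_pos: [448.3, -22.4, 82.0]
eef_rot: [[-0.164, 0.987, -0.001], [0.987, 0.164, 0.0], [0.0, -0.001, -1.0]]
wrist_force: [0.0, 0.1, -2.2]
finger_gap: 33.9
gripper_force: 40.0
```

```bash
python3 - <<'E'
from h import *
s=manip.state();print(s['clock'],s['eef_pos'],s['finger_gap'],s['wrist_force']);go(s,(449.2,6),99.5,65)
E
```

```text
37.2167 [448.3 -22.4  82. ] 33.86390734972389 [ 0.   0.1 -2.2]
offset cm [2.8 0.6 1.7] rz -0.1
```

>>> play_rows --series '[{"delta_rot":[0,0,0],"offset":[1.5,0.3,0],"fingers":2},{"delta_rot":[0,0,0],"offset":[2.8,0.6,0.5],"fingers":2},{"delta_rot":[0,0,0],"offset":[2.8,0.6,1.2],"fingers":2},{"delta_rot":[0,0,0],"offset":[2.8,0.6,1.2],"fingers":2},{"delta_rot":[0,0,0],"offset":[2.8,0.6,1.2],"fingers":2},{"delta_rot":[0,0,0],"offset":[2.8,0.6,1.2],"fingers":2}]'

```text
clock: 37.72
eef_pos: [450.0, 5.6, 70.3]
eef_rot: [[-0.165, 0.986, -0.0], [0.986, 0.165, -0.0], [-0.0, -0.0, -1.0]]
wrist_force: [0.4, 0.3, -1.3]
finger_gap: 33.7
gripper_force: 40.0
```

```bash
python3 - <<'E'
from h import *
s,im,K,T=snap('s2');R=s['eef_rot'];p=s['eef_pos'];print(s['clock'],p)
zt=p[2]+37.4+10  # strap top
print('stud top px',proj(K,T,[447.9,4.7,75]),'strap pts px (x=15,40,60;y=-17,0,17)')
for x in(15,40,60):print(x,proj(K,T,[p+R@np.array([x,y,-47.4]) for y in(-17,-8,0,8,17)])[:, :].round(0).tolist())
g=cv2.GaussianBlur(im,(3,3),0)
for r in(60,100,120,140,160,175,190,205):print(r,g[r,240:336:4].max(1))
E
```

```text
37.7167 [450.    5.6  70.3]
stud top px [[285.  246.1]] strap pts px (x=15,40,60;y=-17,0,17)
15 [[255.0, 250.0], [273.0, 250.0], [289.0, 250.0], [305.0, 250.0], [323.0, 250.0]]
40 [[254.0, 202.0], [273.0, 202.0], [289.0, 202.0], [306.0, 202.0], [325.0, 202.0]]
60 [[253.0, 160.0], [272.0, 160.0], [290.0, 160.0], [307.0, 160.0], [326.0, 160.0]]
60 [122 123 124 123 123 122 117 117 119 120 122 119 118 114 108 131 152 153
 158 165 172 177 179 180]
100 [126 125 125 125 122 116 113 112 110 112 115 118 121 126 130 129 124 125
 130 131 163 170 168 168]
120 [121 121 123 125 123 125 123 122 124 121 124 124 125 105 120 123 125 125
 122 124 123 135 184 184]
140 [121 120 121 123 125 118 122 122 122 123 123 123 121 122 122 121 122 123
 111 123 122 136 186 187]
160 [120 119 112 109 111 114 118 119 119 118 118 118 118 119 118 118 118 119
 116 113 108 123 121 120]
175 [118 118 115 116 120 120 121 121 121 120 121 121 121 120 120 121 121 121
 121 122 110 127 119 119]
190 [115 116 113 109 115 113 114 115 115 115 115 115 116 115 115 115 115 115
 115 116 110 184 187 187]
205 [165 166 163 114 114 113 114 102 160 130 157 159 158 155 101 145 108 116
 113 114 137 172 170 171]
```

```bash
python3 - <<'E'
from h import *
d=np.load('s2.npz');g=d['im'].max(2)
for r in(200,206,212,220,228,236,242,248,254,262):print(r,g[r,246:330:2])
E
```

```text
200 [114 106 104 108 115 115 113 112 112 114 111  96 131 155 142  96  98  99
  99  99  99  97  96  97  93  96 108 118 105 108 115 115 113 112 111 114
 110 132 172 172 171 171]
206 [164 163 150 110 115 114 112 112 114 114 109  97 140 162 121 128 161 160
 160 162 164 162 161 158 128  96 102 146 107 110 115 118 114 113 114 114
 111 138 174 174 173 170]
212 [165 163 153 108 116 112 113 111 114 114 111 100 130 218 248 210 165 147
 135 137 135 134 150 160 164 162 158 160 103 110 115 114 113 112 114 115
 111 136 172 173 173 170]
220 [166 163 154 109 112 115 113 113 112 114 113 103 161 198 243 255 188 156
 135 124 123 131 152 163 163 172 242 255 140 109 110  92  91  89  91  89
  93 150 183 181 180 178]
228 [164 165 158 111  90  92  93  90  90  92  90  79  91 147 173 203 177  89
  87  90  87  87  89 128 162 165 173 162  95  98  92  90  89  90  91  89
  92 162 188 188 187 186]
236 [131 157 162 117  92  93  91  88  90  91  90  81  76  86  89  90  97 109
 126 130 131 129 106  80  90 100 157 155  92  88  90  89  89  88  90  89
  98 172 184 163 144 159]
242 [ 67  45  40  74  90  91  91  89  91  90  90  80  76  87  87  98 135 148
 154 159 159 146 144 117  86 106 145 149  91  88  91  91  89  89  91  89
  79  48  39  53  81  86]
248 [ 46  42  39  64  89  91  90  89  88  90  89  84  78  91  92  91 109 152
 164 159 158 158 150 108  92  92 126 149  89  92  91  90  88  91  90  88
  76  44  40  39  57  84]
254 [ 39  38  37  60  88  92  91  90  90  90  91  83  73  87  89  90  90  91
  92  91  92  90  91  92  91  99 154 149  87  90  91  89  88  91  89  87
  75  43  41  43  39  62]
262 [ 40  39  39  86 147 157 160 160 160 163 162 144  94  90  89  93  89  90
  92  92  92  90  92  93  92 100 114 105 125 157 162 158 118  90  91  86
  73  44  36  42  40  42]
```

Stud top at column 285 and slot centre at column 285.5, so they are aligned. Lowering.

>>> play_rows --series '[{"delta_rot":[0,0,0],"offset":[0,0,0.8],"fingers":2},{"delta_rot":[0,0,0],"offset":[0,0,1.6],"fingers":2},{"delta_rot":[0,0,0],"offset":[0,0,2.4],"fingers":2},{"delta_rot":[0,0,0],"offset":[0,0,3.2],"fingers":2},{"delta_rot":[0,0,0],"offset":[0,0,4],"fingers":2},{"delta_rot":[0,0,0],"offset":[0,0,4.6],"fingers":2},{"delta_rot":[0,0,0],"offset":[0,0,5],"fingers":2},{"delta_rot":[0,0,0],"offset":[0,0,5.2],"fingers":2},{"delta_rot":[0,0,0],"offset":[0,0,5.2],"fingers":2},{"delta_rot":[0,0,0],"offset":[0,0,5.2],"fingers":2}]'

```text
clock: 38.6
eef_pos: [450.3, 6.1, 18.4]
eef_rot: [[-0.166, 0.986, 0.0], [0.986, 0.166, -0.0], [-0.0, 0.0, -1.0]]
wrist_force: [1.5, 0.0, -2.4]
finger_gap: 33.9
gripper_force: 40.0
```

>>> play_rows --series '[{"delta_rot":[0,0,0],"offset":[0,0,0.1],"fingers":2},{"delta_rot":[0,0,0],"offset":[0,0,0.2],"fingers":2},{"delta_rot":[0,0,0],"offset":[0,0,0.3],"fingers":2},{"delta_rot":[0,0,0],"offset":[0,0,0.35],"fingers":2},{"delta_rot":[0,0,0],"offset":[0,0,0.35],"fingers":2},{"delta_rot":[0,0,0],"offset":[0,0,0.35],"fingers":2}]'

```text
clock: 39.1
eef_pos: [450.1, 6.0, 14.9]
eef_rot: [[-0.166, 0.986, 0.0], [0.986, 0.166, -0.0], [-0.0, 0.0, -1.0]]
wrist_force: [0.3, -0.5, -2.2]
finger_gap: 33.5
gripper_force: 40.0
```

Still carrying its weight, so down a hair more, release and retreat.

>>> play_rows --series '[{"delta_rot":[0,0,0],"offset":[0,0,0.05],"fingers":2},{"delta_rot":[0,0,0],"offset":[0,0,0.07],"fingers":2},{"delta_rot":[0,0,0],"offset":[0,0,0.07],"fingers":2},{"delta_rot":[0,0,0],"offset":[0,0,0.07],"fingers":5},{"delta_rot":[0,0,0],"offset":[0,0,0.07],"fingers":5},{"delta_rot":[0,0,0],"offset":[0,0,0.07],"fingers":5},{"delta_rot":[0,0,0],"offset":[0,0,0.07],"fingers":5}]'

```text
clock: 39.68
eef_pos: [450.2, 6.1, 14.2]
eef_rot: [[-0.166, 0.986, 0.0], [0.986, 0.166, -0.0], [-0.0, 0.0, -1.0]]
wrist_force: [-0.3, -0.3, -0.1]
finger_gap: 50.1
gripper_force: 0.0
```

>>> play_rows --series '[{"delta_rot":[0,0,0],"offset":[0,0,-2],"fingers":6},{"delta_rot":[0,0,0],"offset":[0,0,-5],"fingers":6},{"delta_rot":[0,0,0],"offset":[0,0,-9],"fingers":6},{"delta_rot":[0,0,0],"offset":[0,0,-13],"fingers":6},{"delta_rot":[0,0,0],"offset":[-4,0,-16],"fingers":6},{"delta_rot":[0,0,0],"offset":[-8,0,-19],"fingers":6},{"delta_rot":[0,0,0],"offset":[-9,0,-20],"fingers":6},{"delta_rot":[0,0,0],"offset":[-9,0,-20],"fingers":6},{"delta_rot":[0,0,0],"offset":[-9,0,-20],"fingers":6},{"delta_rot":[0,0,0],"offset":[-9,0,-20],"fingers":6}]'

```text
clock: 40.52
eef_pos: [464.1, -82.1, 213.2]
eef_rot: [[-0.166, 0.986, -0.002], [0.986, 0.166, 0.001], [0.001, -0.002, -1.0]]
wrist_force: [-0.5, -0.0, -0.4]
finger_gap: 59.5
gripper_force: 0.0
```

```bash
python3 - <<'E'
from h import *
h=np.array([463.55,-89.]);u=np.array([-.165,.986]);v=np.array([.986,.165])
s,im,K,T=snap('f1');print(s['clock'],s['eef_pos'],s['wrist_force'])
st=h+95*u
for n,k,z in[('stud',0,75),('end-',-70,62),('end+',70,62)]:print(n,proj(K,T,[*(st+k*u),z]))
print('edges at u=-60,60',[proj(K,T,[*(st+k*u+w*v),62]).round(0).tolist() for k in(-60,50) for w in(-17,17)])
g=im.max(2)
for k in(-75,-65,-55,-40,40,52,58,75):
    x,y=proj(K,T,[*(st+k*u),62])[0].astype(int);print(k,(x,y),g[y,x-40:x+40:3] if y>=0 else '')
E
```

```text
40.5167 [464.1 -82.1 213.2] [-0.5 -0.  -0.4]
stud [[286.  102.1]]
end- [[286.  172.6]]
end+ [[286.1  23.3]]
edges at u=-60,60 [[[270.0, 163.0]], [[302.0, 163.0]], [[268.0, 47.0]], [[304.0, 47.0]]]
-75 (np.int64(285), np.int64(177)) [145 151 153 161 168 255 255 255 255 255 255 255 255 255 255 255 255 255
 255 255 255 255 175 159 157 156 147]
-65 (np.int64(285), np.int64(167)) [255 255 255 255 255 255 255 255 255 243 240 241 242 243 242 240 242 241
 242 255 255 255 255 255 255 255 255]
-55 (np.int64(286), np.int64(158)) [204 249 255 255 254 255 255 255 220 172 171 172 167 167 164 169 171 169
 170 238 255 255 255 255 255 255 229]
-40 (np.int64(286), np.int64(143)) [164 164 163 165 151 112 108 104 121 170 172 172 168 166 164 168 169 169
 169 126 113 162 166 169 164 166 166]
40 (np.int64(286), np.int64(58)) [111 109 109 108 107 110 105 132 105 107 105 118 125 114 108 120 112 105
 105 102 108 112 111 111 110 110 111]
52 (np.int64(286), np.int64(44)) [109 108 109 108 108 112 107 140 111 112 110 111 110 112 111 131 161 160
 160 153 111 110 112 123 118 112 112]
58 (np.int64(286), np.int64(37)) [111 108 108 108 106 111 110 142 109 110 110 110 112 112 115 151 159 158
 159 153 153 159 158 160 147 111 112]
75 (np.int64(286), np.int64(17)) [103 107 106 106 106 105 105 101  95  92  93  94  95  98 105 125 136 142
 143 160 165 161 149 148 146 146 154]
```

```bash
python3 -c "
from station import manip
print(manip.close_job())"
```

```text
the job is handed in; nothing more can be done
None
```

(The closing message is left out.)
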